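# Load the UV cure turntable with laminate test coupons

## Task

Get the foam-core test coupons that lie on the bench ready to cure: stand every one of them on its short end in an empty slot of the turntable, one to a slot, bringing an empty slot round by its finger pegs to the open front, the only place where the lamps leave room to load. The foam crushes, so hold a coupon lightly (no more than about 30 N at each finger) and set it down gently, neither dropped nor pressed. When all stand, turn the table so that an empty slot is at the front and every coupon, also the one that stood there already, is under the lamps; then press the start button on the timer, and leave the other things on the bench where they are.

Things in the scene. Friction and masses are not known exactly. Their poses are not given: they have to be found in the camera images.
- coupon1: foam-core laminate test coupon, 100 x 60 x 20 mm, about 50 g, cream foam between two thin glass-fibre skins, lying flat on the bench at the start. Origin at its centre; x along the 100 mm length, y along the 60 mm width, z through the 20 mm thickness. Both ends and both faces are alike: any may be down or in front. Absent in some runs.
- coupon2: foam-core laminate test coupon, 100 x 60 x 20 mm, about 50 g, cream foam between two thin glass-fibre skins, lying flat on the bench at the start. Origin at its centre; x along the 100 mm length, y along the 60 mm width, z through the 20 mm thickness. Both ends and both faces are alike: any may be down or in front. Absent in some runs.
- coupon3: foam-core laminate test coupon, 100 x 60 x 20 mm, about 50 g, cream foam between two thin glass-fibre skins, lying flat on the bench at the start. Origin at its centre; x along the 100 mm length, y along the 60 mm width, z through the 20 mm thickness. Both ends and both faces are alike: any may be down or in front. Absent in some runs.
- coupon4: foam-core laminate test coupon, 100 x 60 x 20 mm, about 50 g, cream foam between two thin glass-fibre skins, lying flat on the bench at the start. Origin at its centre; x along the 100 mm length, y along the 60 mm width, z through the 20 mm thickness. Both ends and both faces are alike: any may be down or in front. Absent in some runs.
- loaded1: a coupon like the others (100 x 60 x 20 mm, same axes) that already stands on its short end in a slot at the start; leave it standing.
- turntable: white level disc, 326 mm diameter, 14 mm thick, top 42 mm above the bench, turning endlessly either way about its upright axis; it drags lightly (0.12 N m) and stays where left. Origin on the axis at its underside, z up. Six finger pegs stand on it: upright, 14 mm diameter, 34 mm high, 148 mm from the axis, at 30 degrees from the -x direction and every 60 degrees on, midway between the slots.
- slot1 (a point): middle of slot 1 of the turntable, on the disc's top, 100 mm from the axis on the turntable's -x side. A slot: two upright fences, tangent to the disc, 40 mm wide, 30 mm high, 23 mm apart, topped by 12 mm of lips flaring to about 35 mm; end stops 70 mm apart, 18 mm high. A coupon stands in it on a short end, faces towards and away from the axis, sticking out 10 mm past both ends of the fences.
- slot2 (a point): middle of slot 2 of the turntable, on the disc's top, 100 mm from the axis, 60 degrees anticlockwise (from above) from slot 1. Built like slot 1.
- slot3 (a point): middle of slot 3 of the turntable, on the disc's top, 100 mm from the axis, 60 degrees anticlockwise (from above) from slot 2. Built like slot 1.
- slot4 (a point): middle of slot 4 of the turntable, on the disc's top, 100 mm from the axis, 60 degrees anticlockwise (from above) from slot 3. Built like slot 1.
- slot5 (a point): middle of slot 5 of the turntable, on the disc's top, 100 mm from the axis, 60 degrees anticlockwise (from above) from slot 4. Built like slot 1.
- slot6 (a point): middle of slot 6 of the turntable, on the disc's top, 100 mm from the axis, 60 degrees anticlockwise (from above) from slot 5. Built like slot 1.
- load_point (a point): fixed loading point at the station's open front, level with the disc's top, 100 mm from its axis on the side of the loose coupons (the robot's left); a slot faces the front when its middle is here. x points level from here to the axis. Four lamp tubes running across x, undersides 207 mm above the bench, roof over all that lies more than 37 mm farther in; posts and rails 160 mm and more to both sides.
- start (a joint): travel of the start button: 0 is up, 0.006 m fully down; a spring (5 N when fully down) brings it back.
- start_top (a point): middle of the top face of the round start button (26 mm diameter) in its low black housing on top of the fixed grey lamp timer, a box of 90 x 110 x 45 mm; pressed straight down.
- tape: roll of masking tape, 104 mm outside diameter, 24 mm high; origin under its middle. Leave it alone.
- plane: block plane, 150 x 46 mm, about 60 mm high; origin under its middle. Leave it alone.
- squeegee: flat yellow squeegee, 85 x 110 x 4 mm; origin under its middle. Leave it alone.
- cork_block: cork sanding block, 60 x 95 x 32 mm; origin under its middle. Leave it alone.
- brush: glue brush lying on the bench; origin under its middle. Leave it alone.
- mix_cup: white mixing cup, 70 mm diameter, 80 mm high; origin under its middle. Leave it alone.
- resin: dark resin bottle, 64 mm diameter, 150 mm high; origin under its middle. Leave it alone.
- pad: dark rubber sanding pad, 110 x 60 x 28 mm; origin under its middle. Leave it alone.
There are look-alikes about, which are no part of the job. What is shaped like the coupon2 but blue is not meant.

How it is judged:
On the way, in this order (a step that is already met when the one before it is completed fails the run):
1. every coupon stands on its short end in a slot, one to a slot, and all are under the lamps with an empty slot at the front ((angle between coupon1's own x axis and vertical below 0.2 rad or angle between coupon1's own x axis and vertical above 2.94 rad) and (horizontal distance between coupon1 and slot1 below 0.012 m or horizontal distance between coupon1 and slot2 below 0.012 m or horizontal distance between coupon1 and slot3 below 0.012 m or horizontal distance between coupon1 and slot4 below 0.012 m or horizontal distance between coupon1 and slot5 below 0.012 m or horizontal distance between coupon1 and slot6 below 0.012 m) and z of coupon1 in the frame of turntable between 0.058 and 0.07 m and horizontal distance between each of coupon1, coupon2, coupon3, coupon4, loaded1 and load_point above 0.07 m and (angle between coupon2's own x axis and vertical below 0.2 rad or angle between coupon2's own x axis and vertical above 2.94 rad) and (horizontal distance between coupon2 and slot1 below 0.012 m or horizontal distance between coupon2 and slot2 below 0.012 m or horizontal distance between coupon2 and slot3 below 0.012 m or horizontal distance between coupon2 and slot4 below 0.012 m or horizontal distance between coupon2 and slot5 below 0.012 m or horizontal distance between coupon2 and slot6 below 0.012 m) and z of coupon2 in the frame of turntable between 0.058 and 0.07 m and (angle between coupon3's own x axis and vertical below 0.2 rad or angle between coupon3's own x axis and vertical above 2.94 rad) and (horizontal distance between coupon3 and slot1 below 0.012 m or horizontal distance between coupon3 and slot2 below 0.012 m or horizontal distance between coupon3 and slot3 below 0.012 m or horizontal distance between coupon3 and slot4 below 0.012 m or horizontal distance between coupon3 and slot5 below 0.012 m or horizontal distance between coupon3 and slot6 below 0.012 m) and z of coupon3 in the frame of turntable between 0.058 and 0.07 m and (angle between coupon4's own x axis and vertical below 0.2 rad or angle between coupon4's own x axis and vertical above 2.94 rad) and (horizontal distance between coupon4 and slot1 below 0.012 m or horizontal distance between coupon4 and slot2 below 0.012 m or horizontal distance between coupon4 and slot3 below 0.012 m or horizontal distance between coupon4 and slot4 below 0.012 m or horizontal distance between coupon4 and slot5 below 0.012 m or horizontal distance between coupon4 and slot6 below 0.012 m) and z of coupon4 in the frame of turntable between 0.058 and 0.07 m and (angle between loaded1's own x axis and vertical below 0.2 rad or angle between loaded1's own x axis and vertical above 2.94 rad) and (horizontal distance between loaded1 and slot1 below 0.012 m or horizontal distance between loaded1 and slot2 below 0.012 m or horizontal distance between loaded1 and slot3 below 0.012 m or horizontal distance between loaded1 and slot4 below 0.012 m or horizontal distance between loaded1 and slot5 below 0.012 m or horizontal distance between loaded1 and slot6 below 0.012 m) and z of loaded1 in the frame of turntable between 0.058 and 0.07 m), for 0.3 s.
2. then the timer's start button is pressed down (at least 4 of its 6 mm) (value of joint start above 0.004 m), for 0.05 s.
At the end, for the whole second after the job is handed in: Every coupon on the table stands on a short end (within 11 degrees) in a slot, centre within 12 mm of the slot's middle, foot on the disc within 6 mm, none within 70 mm of the loading point (all under the lamps), at rest and released; the start button was pressed after that (all of step 1 and linear speed of each of coupon1, coupon2, coupon3, coupon4, loaded1 below 0.02 m/s and contact force between the fingers and coupon1 below 0.1 N and contact force between the fingers and coupon2 below 0.1 N and contact force between the fingers and coupon3 below 0.1 N and contact force between the fingers and coupon4 below 0.1 N and contact force between the fingers and loaded1 below 0.1 N and angular speed of turntable below 0.05 rad/s); the robot touches nothing.
It fails at once if a coupon is squeezed: more than 75 N between the fingers and the coupon, both fingers added up (contact force between the fingers and coupon1 above 75 N or contact force between the fingers and coupon2 above 75 N or contact force between the fingers and coupon3 above 75 N or contact force between the fingers and coupon4 above 75 N or contact force between the fingers and loaded1 above 75 N).
It fails at once if a coupon is let fall on the turntable: free of the fingers over the disc, more than 4 mm above standing height, and faster than 0.4 m/s (a drop of 2 cm or so) ((contact force between the fingers and coupon1 below 0.05 N and linear speed of coupon1 above 0.4 m/s and horizontal distance between coupon1 and turntable below 0.16 m and z of coupon1 in the frame of turntable above 0.068 m) or (contact force between the fingers and coupon2 below 0.05 N and linear speed of coupon2 above 0.4 m/s and horizontal distance between coupon2 and turntable below 0.16 m and z of coupon2 in the frame of turntable above 0.068 m) or (contact force between the fingers and coupon3 below 0.05 N and linear speed of coupon3 above 0.4 m/s and horizontal distance between coupon3 and turntable below 0.16 m and z of coupon3 in the frame of turntable above 0.068 m) or (contact force between the fingers and coupon4 below 0.05 N and linear speed of coupon4 above 0.4 m/s and horizontal distance between coupon4 and turntable below 0.16 m and z of coupon4 in the frame of turntable above 0.068 m) or (contact force between the fingers and loaded1 below 0.05 N and linear speed of loaded1 above 0.4 m/s and horizontal distance between loaded1 and turntable below 0.16 m and z of loaded1 in the frame of turntable above 0.068 m)).
It fails at once if a coupon is pressed on the turntable with more than 25 N (contact force between any of coupon1, coupon2, coupon3, coupon4, loaded1 and turntable above 25 N).
It fails at once if one of the other things on the bench is moved by more than 30 mm (distance of any of tape, plane, squeegee, cork_block, brush, mix_cup, resin, pad from where it was at the start of the episode above 0.03 m).
Of coupon1, coupon2, coupon3, coupon4 only 3 to 4 are there at a start; the rules pass over those that are not, and their reading is None.
At some moment in a run one of coupon1, coupon2, coupon3, coupon4 may be knocked a few centimetres aside while the robot is not near it.
It also fails if it takes over 210 s, if anything falls off the work surface, if the arm or the gripper's body presses on something with over 40 N, if the wrist force passes 120 N, or if a joint passes its speed limit or range.

## Robot

A 7-joint arm with a two-finger parallel gripper is mounted at the origin on the work surface. World frame = base frame: x ahead of the robot, y to its left, z up, the work surface at z = 0. Lengths are in m, angles in rad, forces in N, time in s.
With the tool pointing down it reaches from about 0.35 to 0.9 m from the base axis. Payload 7.2 kg.
Tool frame: the origin (TCP) lies on the centre line of the jaws, within the pads' length; the fingertips stand r.tip_reach ahead of it and the grasp point (between the pads) lies 3 mm ahead of it (r.tip_reach is the distance from the TCP to the fingertips, in m); z points along the fingers, y is the line along which they close (so a half turn about z gives the same grasp; the last joint's range is limited). The gripper opens to 85 mm and grips with 20 to 120 N. Pads are 22 mm wide; open, the fingers measure 114 mm over their backs; the gripper's body (76 mm by 85 mm) begins 54 mm behind the grasp point. The pads swing forward as they close: fully open they stand 13 mm farther back than shut.
Start: joints at [1.1, 0.411, -0.013, 1.596, 0.006, 1.134, -0.082], TCP at [0.245, -0.575, 0.224] pointing down, gripper open.
Joint ranges: [-2.95, 2.95], [-0.29, 1.99], [-1.47, 1.44], [0.14, 2.54], [-1.03, 4.17], [0.13, 1.85], [-2.86, 2.86]. Speed limits (rad/s): [2.39, 2.39, 3.01, 3.01, 3.14, 3.14, 3.14].

## Interface

Orientations are given as a unit quaternion [w, x, y, z].
In Python, from plant import r gives the robot as it stands.
- The arm moves only by the tool jog_arm, never from a script. Its argument "increments" is a list of rows, each a list of 7 numbers: the shift along the world's x, y, z in mm, then the turn, a rotation vector about the world's x, y, z in degrees, then the opening in per cent of the stroke, from 0 (shut) to 100 (fully open). A call has 1 to 20 rows; each row shifts and turns the commanded pose from where the row before left it; what a row does not reach is not made up. A row lasts 1/10 s, in which the tool goes at most 50 mm and 8.59 degrees, less where a joint would pass 70% of its speed; a pose out of reach is approached as far as the arm can. A call with a gripper value outside its range is refused whole. The fingers move at their own pace and stop on an object; "newtons" is the grip in N (left out, the last holds). Time passes only in rows, so rows that do not move let the fingers close. It gives the time, the measured TCP pose, the force, the opening and the grip force at its end, in the units of the state.
- r.observe(): the state, without advancing time (a new reading comes with each control period).
- r.capture(name): name is "scene" or "top"; returns a dict with "img" (480x640x3 uint8, red, green, blue), "depth" (480x640 float32, m along the optical axis (not along the pixel's ray), 0 where there is no reading), "fx", "fy", "cx", "cy" (pixels), "eye" and "attitude" of the camera in the world. Camera axes: x right, y up, looking along -z (the intrinsics and any distortion apply to the point x, -y, -z); pixel columns grow to the right and rows downward; lengths in m; the calibration is good to about 2 mm. A picture is of the moment at which its call begins.
- r.close_job(): hands the job in; it is judged then, once.
The state is a dict: "clock": time; "joints": joint angles; "qvel": joint speeds; "joint_efforts": joint torques, N m; "tool_pos": TCP position; "ee_rot": TCP orientation; "ft_force": force on the tool from outside, world axes, zero at the start; "torque": the same for the moment, N m; "opening": opening from 0.0 (shut) to 1.0 (fully open); "finger_force": force on a finger pad.
Only numpy, scipy, OpenCV 4.12 (cv2) and the standard library are available. Lean on these libraries where they do the work, as an engineer would, in place of code of your own. Each camera call takes 0.05 s, during which the arm holds its last target. There are 200 camera calls.

## Working session

There is one attempt and no reset: what is moved stays moved. The work goes in short steps, Python scripts to look and compute and a tool call to move; the robot and the scene stay as the last step left them, time stands still between calls to the robot, and variables do not carry over. Pictures are saved under pics/ and viewed, at most 14 in all, crops included, and the job is handed in when it is done.

Besides the shell and the picture viewer there is one more tool, called after "Request:" as name(argument=value, ...), one argument or row to a line, values as JSON. jog_arm: Moves the arm, as the interface text tells. Its arguments: {"type":"object","properties":{"increments":{"type":"array","items":{"type":"array","items":{"type":"number"}}},"newtons":{"type":"number"}},"required":["increments"]}

```bash
mkdir -p pics; ls
cat > h.py <<'E'
import numpy as np,cv2
from scipy.spatial.transform import Rotation as R
from plant import r
def cap(n):
    c=r.capture(n); a=np.array(c["attitude"],float)
    c["R"]=R.from_quat(np.r_[a[1:],a[0]]).as_matrix() if a.shape==(4,) else a
    v,u=np.mgrid[:480,:640]; d=c["depth"]
    p=np.stack([(u-c["cx"])/c["fx"]*d,-(v-c["cy"])/c["fy"]*d,-d],-1)
    c["P"]=p@c["R"].T+np.array(c["eye"]); c["P"][d==0]=np.nan
    return c
def ray(c,u,v,z):
    d=c["R"]@np.array([(u-c["cx"])/c["fx"],-(v-c["cy"])/c["fy"],-1]); e=np.array(c["eye"])
    return e+d*(z-e[2])/d[2]
def proj(c,p):
    q=c["R"].T@(np.array(p)-c["eye"]); return c["cx"]+c["fx"]*q[0]/-q[2], c["cy"]-c["fy"]*q[1]/-q[2]
def save(c,f): cv2.imwrite("pics/"+f,c["img"][...,::-1])
E
python3 - <<'E'
from h import *
for n in("scene","top"):
    c=cap(n); save(c,n+"0.png"); print(n,{k:c[k] for k in c if k not in("img","depth","P","R")}); np.savez(n+"0.npz",**{k:c[k] for k in("img","P")})
print(r.tip_reach,r.observe())
E
```

```text
pics
scene {'fx': 493.9025618383783, 'fy': 493.9025618383783, 'cx': 326.6331192147486, 'cy': 237.12750997179893, 'eye': array([1.29713759, 0.30725944, 1.1972692 ]), 'attitude': array([0.56472424, 0.19416012, 0.25556208, 0.76031336])}
top {'fx': 534.4317632137409, 'fy': 534.4317632137409, 'cx': 324.4434300844838, 'cy': 244.71422687843855, 'eye': array([0.2303621 , 0.05196321, 1.43406409]), 'attitude': array([ 0.71348818,  0.0636339 , -0.06224878, -0.69498952])}
0.022 {'clock': 0.1, 'joints': array([ 1.09982346,  0.41182101, -0.01272935,  1.59693661,  0.0056226 ,
        1.13429721, -0.08218889]), 'qvel': array([ 8.32356587e-05, -2.29453739e-03, -1.22201842e-03, -2.49805497e-03,
        1.40763426e-03,  1.31736901e-03, -1.91641069e-03]), 'joint_efforts': array([ 4.01580604e-03, -6.01827979e+01,  6.85002152e-01, -3.00083470e+01,
        1.41086263e-02,  6.43500272e-03,  1.33277378e-06]), 'tool_pos': array([ 0.24477623, -0.57459206,  0.22324612]), 'ee_rot': array([-6.85140325e-04,  9.79783878e-01,  2.00057601e-01, -1.98047621e-04]), 'ft_force': array([-0.37503734, -0.24538983, -1.03304331]), 'torque': array([ 0.0347554 , -0.00178375, -0.02559872]), 'finger_force': 0.0, 'opening': 1.0009471947659179}
```

View pics/scene0.png

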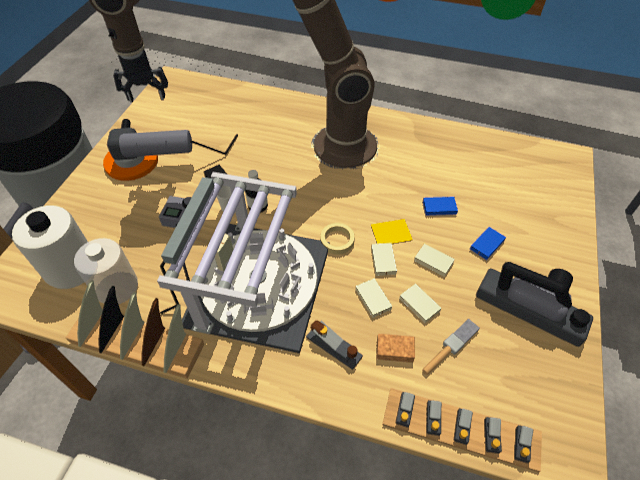

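View pics/top0.png

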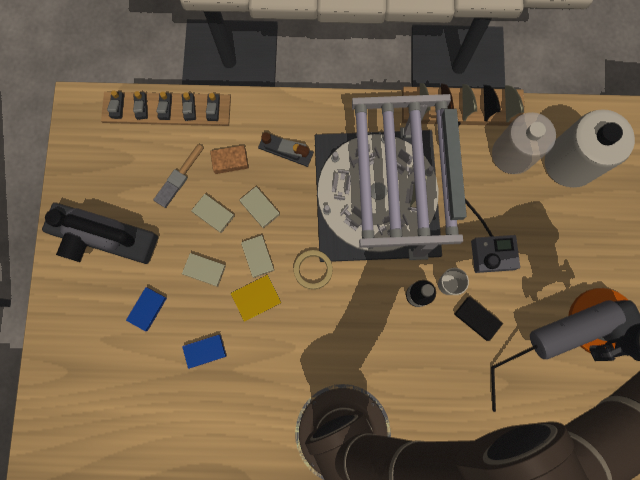

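```bash
cat >> h.py <<'E'
def coupons(c,P=None):
    img=c["img"]; P=c["P"]; hsv=cv2.cvtColor(img,cv2.COLOR_RGB2HSV)
    m=((P[...,2]>.010)&(P[...,2]<.030)&(hsv[...,1]<85)&(hsv[...,2]>110)&(P[...,1]>.12)).astype(np.uint8)
    m=cv2.morphologyEx(m,cv2.MORPH_OPEN,np.ones((3,3),np.uint8))
    o=[]
    for k in cv2.findContours(m,cv2.RETR_EXTERNAL,cv2.CHAIN_APPROX_NONE)[0]:
        if cv2.contourArea(k)<300: continue
        pts=np.array([ray(c,*q[0],.02)[:2] for q in k],np.float32)
        (x,y),(w,h),a=cv2.minAreaRect(pts*1000)
        if w<h: a+=90
        uv=k.mean((0,1)); o.append((round(x),round(y),round(max(w,h)),round(min(w,h)),round((a+90)%180-90,1)))
    return o
E
python3 - <<'E'
from h import *
for n in("scene","top"):
    c=cap(n); 
    for o in coupons(c): print(n,o)
    P=c["P"]; hsv=cv2.cvtColor(c["img"],cv2.COLOR_RGB2HSV)
    m=((abs(P[...,2]-.042)<.004)&(hsv[...,1]<60)&(hsv[...,2]>60)&(P[...,0]>.3))
    q=P[m][:,:2]; q=q[(abs(q[:,1]+.1)<.35)]
    pts=q.astype(np.float32); (ce,rad)=cv2.minEnclosingCircle(pts); print(ce,rad,len(q))
    for u,v in ([(504,243),(495,258)] if n=="top" else [(172,213)]):
        print(P[v,u],c["img"][v,u])
    x0,y0=(310,90) if n=="top" else (150,160)
    cv2.imwrite(f"pics/{n}1.png",cv2.resize(c["img"][y0:y0+190,x0:x0+220,::-1],None,fx=3,fy=3,interpolation=cv2.INTER_CUBIC))
E
```

```text
scene (637, 485, 103, 39, -30.8)
scene (571, 363, 101, 64, 54.6)
scene (591, 237, 101, 63, 42.6)
scene (416, 378, 100, 64, 72.5)
scene (455, 236, 102, 61, 20.1)
(0.8266656994819641, -0.24035236239433289) 0.4755796790122986 5391
[ 0.49959892 -0.41423909  0.04669185] [50 64 49]
top (411, 381, 100, 60, 72.1)
top (450, 238, 101, 59, 21.1)
top (566, 366, 101, 60, 55.4)
top (586, 239, 101, 60, 41.9)
(0.819166898727417, -0.12347148358821869) 0.505676805973053 5463
[ 0.49771655 -0.4163577   0.04469705] [41 48 40]
[ 0.45382693 -0.38527395  0.06375417] [53 51 53]
```

View pics/scene1.png

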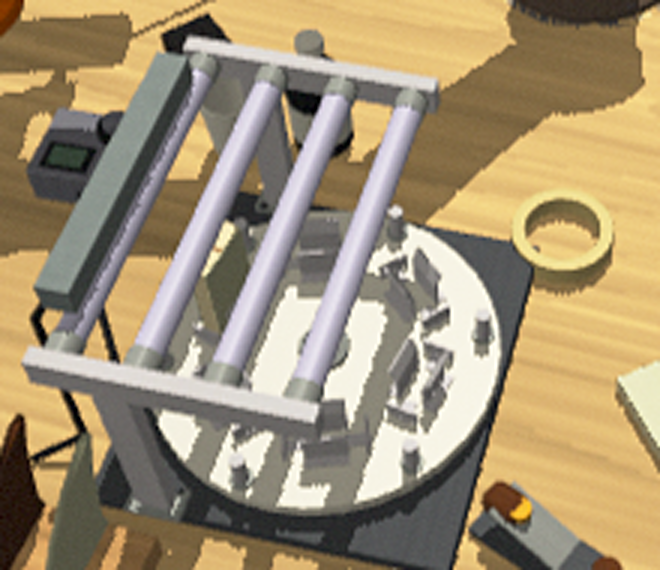

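View pics/top1.png

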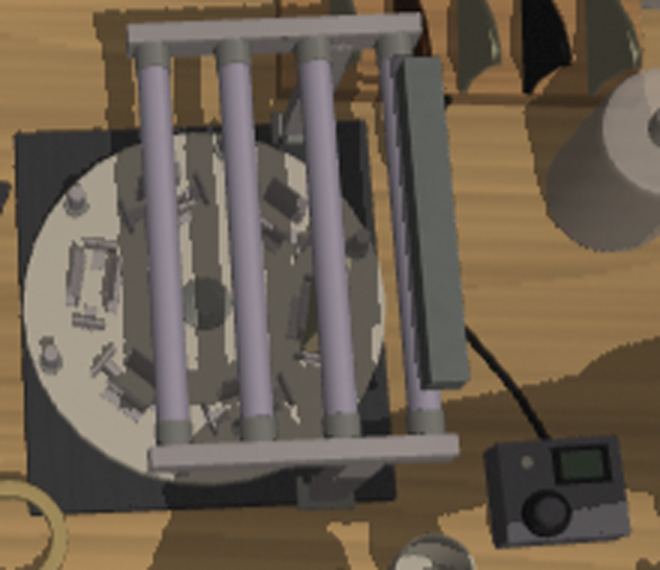

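The bench shows four cream coupons in the top view at about (213,212), (260,206), (257,255) and (204,268). Two blue look-alikes are to be ignored. In the scene crop loaded1 stands at the back of the disc at about (225,285). The front slot is empty and nearly aligned. The timer with its round button is at about (492,260) in the top view.

Run:
```python
from h import *
from scipy.optimize import least_squares
t=cap("top"); s=cap("scene")
pk=[("s",396,212),("s",483,317),("s",411,445),("s",238,458),("t",77,190),("t",50,348)]
pts=[]
for n,u,v in pk:
    c=s if n=="s" else t; x0,y0=(150,160) if n=="s" else (310,90)
    pts.append(ray(c,x0+u/3,y0+v/3,.076)[:2])
pts=np.array(pts); f=least_squares(lambda p:np.hypot(*(pts-p).T)-.148,[.6,-.15]); C=f.x
print("C",C,f.fun*1000); d=pts-C; print(pts.round(3),np.degrees(np.arctan2(d[:,1],d[:,0])))
# disc rim circle, dark plate edges
P=t["P"]
for a,b in[((152,60),(173,425)),((232,60),(257,415)),((315,55),(342,418))]:
    p,q=[ray(t,310+u/3,90+v/3,.22) for u,v in(a,b)]; dd=p-q; print("tube dir",np.degrees(np.arctan2(dd[1],dd[0])),p[:2],q[:2])
hsv=cv2.cvtColor(t["img"],cv2.COLOR_RGB2HSV)
m=(hsv[...,2]<75)&(P[...,2]<.04)&(abs(P[...,0]-C[0])<.25)&(abs(P[...,1]-C[1])<.25)
q=P[m]; print("plate",np.nanmedian(q[:,2]),np.percentile(q[:,:2],[1,99],axis=0))
L=[ray(t,310+u/3,90+v/3,.02)[:2] for u,v in((15,135),(35,513))]; dd=L[0]-L[1]; print("plate left edge",np.degrees(np.arctan2(dd[1],dd[0])))
# button
for c,u,v in((t,310+547/3,90+515/3),(s,150+105/3,160+125/3)):
    print("btn",P[int(v),int(u)] if c is t else s["P"][int(v),int(u)],[ray(c,u,v,z)[:2].round(3) for z in(.06,.07)])
bp=P[(abs(P[...,0]-.45)<.04)&(abs(P[...,1]+.38)<.06)&(P[...,2]>.055)]; print(bp.min(0),bp.max(0),np.median(bp,0),len(bp))
```

```text
C [ 0.63302144 -0.08218042] [-1.18782553 -0.28196758  1.38823579 -1.90414122 -0.63985563 -0.43500664]
[[ 0.488 -0.062]
 [ 0.579  0.055]
 [ 0.723  0.037]
 [ 0.778 -0.1  ]
 [ 0.723  0.034]
 [ 0.578  0.055]] [172.02451957 111.32483697  52.7695272   -7.00777955  52.33347153
 111.88129373]
tube dir 3.909898353018069 [ 0.78225113 -0.02163892] [ 0.48241736 -0.04213158]
tube dir 4.096371371564541 [ 0.78395362 -0.08610397] [ 0.49202418 -0.10701115]
tube dir 3.781663123883408 [ 0.79001469 -0.15300555] [ 0.49138243 -0.17274469]
plate 0.018135204320707143 [[ 0.39797657 -0.30467214]
 [ 0.85961515  0.151139  ]]
plate left edge 4.55277123861651
btn [ 0.44514044 -0.37604939  0.0676278 ] [array([ 0.445, -0.379]), array([ 0.443, -0.376])]
btn [ 0.45980894 -0.38545115  0.06811308] [array([ 0.456, -0.389]), array([ 0.464, -0.383])]
[ 0.42834267 -0.40040158  0.05521965] [ 0.46828638 -0.35874109  0.07396233] [ 0.44791294 -0.37897049  0.06135477] 159
```

```bash
cat >> h.py <<'E'
C=np.array([.633,-.082]); F=np.radians(94.0); TH=np.radians(25)
def D(a): return np.array([np.cos(a),np.sin(a),0])
K=np.array([0,0,1.])
def frame(y,z): return np.c_[np.cross(y,z),y,z]
def pickR(al): # al: long axis, deg -> h pointing to -x/-y
    h=D(np.radians(al+180)); return h,frame(np.cross(K,h),-np.cos(TH)*K-np.sin(TH)*h)
def placeR():
    h=-D(F); return frame(np.cross(K,h),np.cos(TH)*h-np.sin(TH)*K)
def now():
    o=r.observe(); q=o["ee_rot"]; return o,np.array(o["tool_pos"]),R.from_quat(np.r_[q[1:],q[0]])
def go(p,M,label=""):
    o,p0,q=now(); d=(np.array(p)-p0)*1000; rv=np.degrees((R.from_matrix(M)*q.inv()).as_rotvec())
    n=int(np.ceil(max(np.linalg.norm(d)/48,np.linalg.norm(rv)/8.3,1)))
    print(label,"total",d.round(1),rv.round(1),"rows",n,"each",(d/n).round(1),(rv/n).round(2)); 
def st():
    o,p,q=now(); print("t",round(o["clock"],1),"p",p.round(4),"j",np.round(o["joints"],2),"F",np.round(o["ft_force"],1),"op",round(o["opening"],3),"ff",round(o["finger_force"],1))
def pick(x,y,al,off=15,hov=60,e=16):
    h,M=pickR(al); g=np.array([x,y,10])/1000+off/1000*h; p=g-M[:,2]*e/1000
    go(p+hov/1000*K,M,"hover"); print("pick tcp",p.round(4)); return p,M
E
python3 - <<'E'
from h import *
pick(568,365,55.5); st()
E
```

```text
hover total [ 310.7  921.9 -139.2] [ 16.  -19.6  31.9] rows 21 each [14.8 43.9 -6.6] [ 0.76 -0.93  1.52]
pick tcp [0.5557 0.3471 0.0245]
t 0.3 p [ 0.2449 -0.5749  0.2237] j [ 1.1   0.41 -0.01  1.6   0.01  1.13 -0.08] F [-1.5  0.5  0.2] op 1.0 ff 0.0
```

Request:
jog_arm(
  increments=[
    [0, 0, 45, 0, 0, 0, 100],
    [0, 0, 45, 0, 0, 0, 100],
    [0, 0, 45, 0, 0, 0, 100],
    [0, 0, 45, 0, 0, 0, 100],
  ],
)

```text
clock: 0.7
tool_pos: [0.2448, -0.5747, 0.4059]
ee_rot: [0.0, 0.98, 0.2, 0.0]
ft_force: [1.0, -0.1, -0.2]
opening: 0.999
finger_force: 0.0
```

Request:
jog_arm(
  increments=[
    [15.5, 46, 0, 0.8, -0.95, 1.55, 100],
    [15.5, 46, 0, 0.8, -0.95, 1.55, 100],
    [15.5, 46, 0, 0.8, -0.95, 1.55, 100],
    [15.5, 46, 0, 0.8, -0.95, 1.55, 100],
    [15.5, 46, 0, 0.8, -0.95, 1.55, 100],
    [15.5, 46, 0, 0.8, -0.95, 1.55, 100],
    [15.5, 46, 0, 0.8, -0.95, 1.55, 100],
    [15.5, 46, 0, 0.8, -0.95, 1.55, 100],
    [15.5, 46, 0, 0.8, -0.95, 1.55, 100],
    [15.5, 46, 0, 0.8, -0.95, 1.55, 100],
    [15.5, 46, 0, 0.8, -0.95, 1.55, 100],
    [15.5, 46, 0, 0.8, -0.95, 1.55, 100],
    [15.5, 46, 0, 0.8, -0.95, 1.55, 100],
    [15.5, 46, 0, 0.8, -0.95, 1.55, 100],
    [15.5, 46, 0, 0.8, -0.95, 1.55, 100],
    [15.5, 46, 0, 0.8, -0.95, 1.55, 100],
    [15.5, 46, 0, 0.8, -0.95, 1.55, 100],
    [15.5, 46, 0, 0.8, -0.95, 1.55, 100],
    [15.5, 46, 0, 0.8, -0.95, 1.55, 100],
    [15.5, 46, 0, 0.8, -0.95, 1.55, 100],
  ],
)

```text
clock: 2.7
tool_pos: [0.5556, 0.3466, 0.4041]
ee_rot: [-0.102, 0.868, 0.448, 0.187]
ft_force: [0.4, -0.9, 0.0]
opening: 0.998
finger_force: 0.0
```

Run:
```python
from h import *
st(); pick(568,365,55.5)
go([.66,.25,.30],placeR(),"place-ish")
```

```text
t 2.7 p [0.5556 0.3466 0.4041] j [ 0.17  0.24 -0.86  1.57  0.05  1.   -1.27] F [ 0.4 -0.9  0. ] op 0.998 ff 0.0
hover total [ 1.000e-01  5.000e-01 -3.196e+02] [ 0.  -0.6  0.8] rows 7 each [  0.    0.1 -45.7] [ 0.01 -0.09  0.12]
pick tcp [0.5557 0.3471 0.0245]
place-ish total [ 104.4  -96.6 -104.1] [-87.8  24.2  31.2] rows 12 each [ 8.7 -8.  -8.7] [-7.32  2.02  2.6 ]
```

Request:
jog_arm(
  increments=[
    [0, 0, -46, 0, 0, 0, 86],
    [0, 0, -46, 0, 0, 0, 86],
    [0, 0, -46, 0, 0, 0, 86],
    [0, 0, -46, 0, 0, 0, 86],
    [0, 0, -46, 0, 0, 0, 86],
    [0, 0, -45, 0, 0, 0, 86],
    [0, 0, -45, 0, -0.6, 0.8, 86],
    [0, 0, -20, 0, 0, 0, 86],
    [0, 0, -20, 0, 0, 0, 86],
    [0, 0, -10, 0, 0, 0, 86],
    [0, 0, 0, 0, 0, 0, 86],
  ],
)

```text
clock: 3.8
tool_pos: [0.5542, 0.3447, 0.0327]
ee_rot: [-0.1, 0.864, 0.455, 0.189]
ft_force: [1.0, 0.0, -0.1]
opening: 0.865
finger_force: 0.0
```

Run:
```python
from h import *
st(); c=cap("scene"); save(c,"s2.png")
x0,y0=330,200
cv2.imwrite("pics/s2c.png",cv2.resize(c["img"][y0:y0+150,x0:x0+200,::-1],None,fx=4,fy=4,interpolation=cv2.INTER_CUBIC))
```

```text
t 3.8 p [0.5542 0.3447 0.0327] j [-0.15  0.6  -0.5   2.01  0.43  0.21 -1.52] F [ 1.   0.  -0.1] op 0.865 ff 0.0
```

View pics/s2c.png

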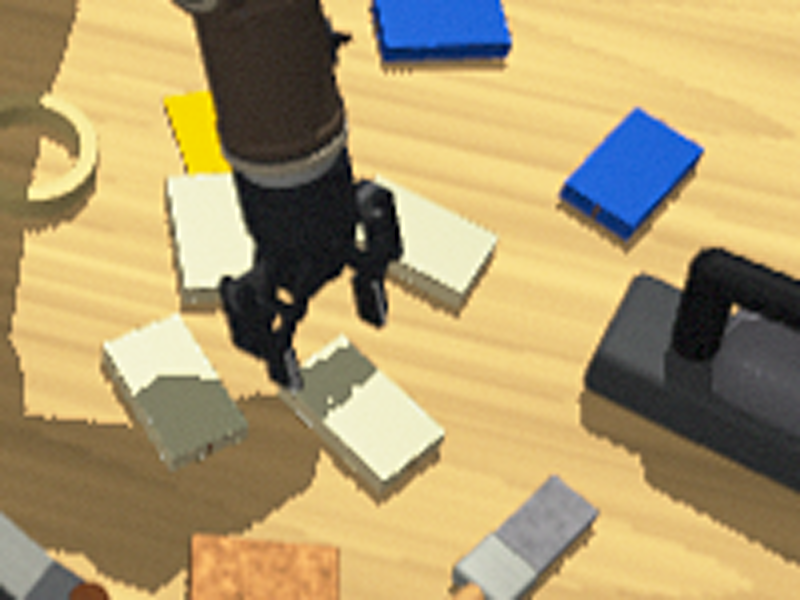

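The gripper straddles the coupon, with its tips at crop (290,385) and (375,315), one on each side of the coupon's near end. Next I lower the last bit and close.

Request:
jog_arm(
  increments=[
    [0, 0, -4, 0, 0, 0, 86],
    [0, 0, -3, 0, 0, 0, 86],
    [0, 0, 0, 0, 0, 0, 86],
  ],
)

```text
clock: 4.15
tool_pos: [0.5553, 0.3448, 0.0273]
ee_rot: [-0.1, 0.864, 0.454, 0.191]
ft_force: [-0.1, 0.4, 0.2]
opening: 0.857
finger_force: 0.0
```

Request:
jog_arm(
  increments=[
    [0, 0, 0, 0, 0, 0, 55],
    [0, 0, 0, 0, 0, 0, 55],
    [0, 0, 0, 0, 0, 0, 55],
    [0, 0, 0, 0, 0, 0, 55],
    [0, 0, 0, 0, 0, 0, 55],
    [0, 0, 0, 0, 0, 0, 55],
  ],
  newtons=24,
)

```text
clock: 4.75
tool_pos: [0.555, 0.345, 0.027]
ee_rot: [-0.101, 0.864, 0.454, 0.19]
ft_force: [-0.1, -0.3, 0.0]
opening: 0.548
finger_force: 0.0
```

Run:
```python
from h import *
c=cap("scene")
x0,y0=360,220
cv2.imwrite("pics/s3c.png",cv2.resize(c["img"][y0:y0+110,x0:x0+120,::-1],None,fx=5,fy=5,interpolation=cv2.INTER_CUBIC))
st()
```

```text
t 4.8 p [0.555 0.345 0.027] j [-0.16  0.61 -0.49  2.01  0.44  0.2  -1.53] F [-0.2  0.2  0.1] op 0.549 ff 0.0
```

View pics/s3c.png

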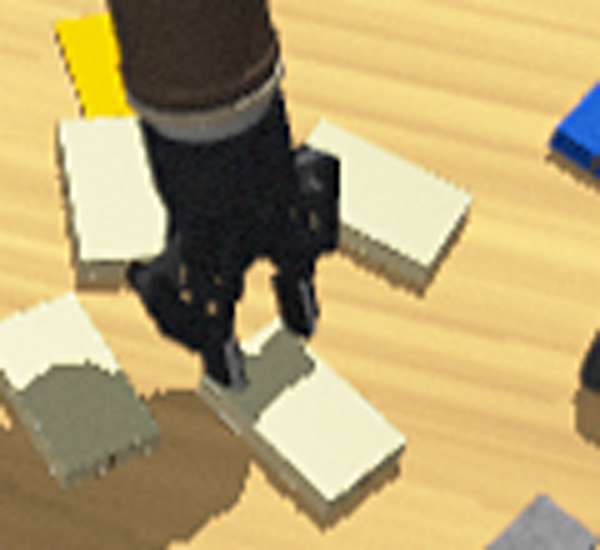

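The fingertips sit on top of the coupon, at crop (230,380) and (300,325). When half open they reach less far than tip_reach, so I reopen and go deeper.

Request:
jog_arm(
  increments=[
    [0, 0, 3, 0, 0, 0, 84],
    [0, 0, 0, 0, 0, 0, 84],
    [0, 0, 0, 0, 0, 0, 84],
    [0, 0, -5, 0, 0, 0, 84],
    [0, 0, -4, 0, 0, 0, 84],
    [0, 0, -2, 0, 0, 0, 84],
    [0, 0, 0, 0, 0, 0, 84],
  ],
)

```text
clock: 5.5
tool_pos: [0.5546, 0.3449, 0.0183]
ee_rot: [-0.101, 0.864, 0.455, 0.19]
ft_force: [-0.3, -0.2, -0.2]
opening: 0.837
finger_force: 0.0
```

Request:
jog_arm(
  increments=[
    [0, 0, 0, 0, 0, 0, 60],
    [0, 0, 0, 0, 0, 0, 60],
    [0, 0, 0, 0, 0, 0, 60],
    [0, 0, 0, 0, 0, 0, 60],
    [0, 0, 0, 0, 0, 0, 60],
  ],
  newtons=24,
)

```text
clock: 6.0
tool_pos: [0.5551, 0.345, 0.0191]
ee_rot: [-0.1, 0.864, 0.454, 0.191]
ft_force: [-0.3, 0.2, 0.5]
opening: 0.601
finger_force: 0.0
```

Run:
```python
from h import *
c=cap("scene"); st()
o,p,q=now(); M=q.as_matrix(); P=c["P"]; hsv=cv2.cvtColor(c["img"],cv2.COLOR_RGB2HSV)
L=(P-p)@M; m=(hsv[...,2]<70)&(np.abs(L).max(-1)<.06)
for s in(-1,1):
    k=m&(s*L[...,1]>0.005)&(L[...,2]>-.02); print(s,k.sum(),"zmax",np.sort(L[k][:,2])[-6:].round(4)); j=np.argsort(L[k][:,2])[-6:]; print(L[k][j].round(3)); print(P[k][j].round(3))
print(coupons(c))
```

```text
t 6.0 p [0.555  0.345  0.0191] j [-0.17  0.62 -0.47  2.02  0.45  0.18 -1.54] F [0.1 0.9 0.1] op 0.596 ff 0.0
-1 11 zmax [-0.0174 -0.0173 -0.0168 -0.0161 -0.0126 -0.0088]
[[-0.003 -0.023 -0.017]
 [ 0.004 -0.023 -0.017]
 [ 0.001 -0.022 -0.017]
 [-0.008 -0.027 -0.016]
 [-0.01  -0.024 -0.013]
 [-0.001 -0.026 -0.009]]
[[0.531 0.349 0.033]
 [0.534 0.355 0.037]
 [0.534 0.352 0.035]
 [0.525 0.349 0.03 ]
 [0.527 0.347 0.026]
 [0.531 0.356 0.027]]
1 2 zmax [-0.0189 -0.0182]
[[-0.     0.034 -0.019]
 [ 0.002  0.036 -0.018]]
[[0.578 0.319 0.036]
 [0.581 0.32  0.036]]
[(636, 485, 103, 39, -30.8), (571, 363, 100, 64, 55.4), (591, 237, 102, 63, 42.5), (418, 377, 100, 67, 72.9), (457, 232, 102, 52, 20.6)]
```

Run:
```python
from h import *
c=cap("scene")
o,p,q=now(); M=q.as_matrix(); P=c["P"]; L=(P-p)@M
m=(np.abs(L[...,0])<.025)&(np.abs(L[...,1])<.06)&(L[...,2]>-.03)&(P[...,2]>.023)
v,u=np.nonzero(m); 
for i in np.argsort(L[m][:,1])[::2]: print(u[i],v[i],L[m][i].round(3),P[m][i].round(3),c["img"][v[i],u[i]])
x0,y0=385,265
cv2.imwrite("pics/s4c.png",cv2.resize(c["img"][y0:y0+55,x0:x0+60,::-1],None,fx=10,fy=10,interpolation=cv2.INTER_NEAREST))
```

```text
423 284 [ 0.003 -0.036 -0.019] [0.523 0.361 0.037] [128 106  72]
423 283 [ 0.007 -0.033 -0.026] [0.525 0.36  0.045] [64 57 45]
422 287 [ 0.005 -0.029 -0.014] [0.531 0.36  0.034] [106  99  85]
422 286 [ 0.009 -0.027 -0.02 ] [0.532 0.36  0.041] [85 88 90]
422 288 [ 0.008 -0.026 -0.013] [0.534 0.361 0.034] [192 156 101]
421 286 [ 0.007 -0.025 -0.021] [0.533 0.357 0.041] [26 21 27]
424 293 [ 0.014 -0.025  0.001] [0.542 0.37  0.024] [241 240 206]
418 286 [-0.006 -0.024 -0.015] [0.528 0.349 0.03 ] [23 23 23]
421 287 [ 0.007 -0.024 -0.018] [0.534 0.358 0.038] [ 9 11 15]
427 296 [ 0.025 -0.024  0.005] [0.549 0.379 0.025] [240 240 206]
417 285 [-0.008 -0.024 -0.018] [0.527 0.346 0.032] [23 24 24]
417 286 [-0.009 -0.023 -0.014] [0.528 0.347 0.028] [56 57 48]
420 288 [ 0.003 -0.023 -0.013] [0.534 0.356 0.032] [67 67 55]
416 285 [-0.012 -0.023 -0.017] [0.526 0.344 0.029] [58 59 47]
420 287 [ 0.004 -0.023 -0.017] [0.534 0.355 0.036] [19 19 20]
416 284 [-0.011 -0.023 -0.021] [0.526 0.343 0.034] [69 68 57]
417 283 [-0.005 -0.023 -0.027] [0.527 0.345 0.042] [ 9 13 14]
421 288 [ 0.008 -0.022 -0.016] 
[... 724 characters left out ...]
3 104]
406 299 [ 0.007  0.034 -0.015] [0.582 0.325 0.036] [103 104  97]
406 297 [ 0.01   0.034 -0.025] [0.582 0.324 0.046] [91 92 89]
404 295 [ 0.004  0.035 -0.03 ] [0.579 0.318 0.048] [36 36 38]
403 299 [-0.004  0.036 -0.011] [0.58  0.318 0.028] [118 108  82]
404 296 [ 0.005  0.036 -0.027] [0.581 0.318 0.046] [13 16 13]
401 297 [-0.008  0.038 -0.018] [0.578 0.311 0.032] [81 76 58]
404 299 [ 0.004  0.038 -0.018] [0.585 0.32  0.037] [109 101  79]
403 297 [ 0.003  0.039 -0.025] [0.583 0.316 0.043] [15 19 17]
400 296 [-0.008  0.04  -0.023] [0.578 0.308 0.036] [67 59 47]
403 298 [ 0.003  0.04  -0.022] [0.585 0.317 0.041] [51 48 37]
400 297 [-0.007  0.042 -0.021] [0.581 0.309 0.035] [118 109  84]
```

View pics/s4c.png

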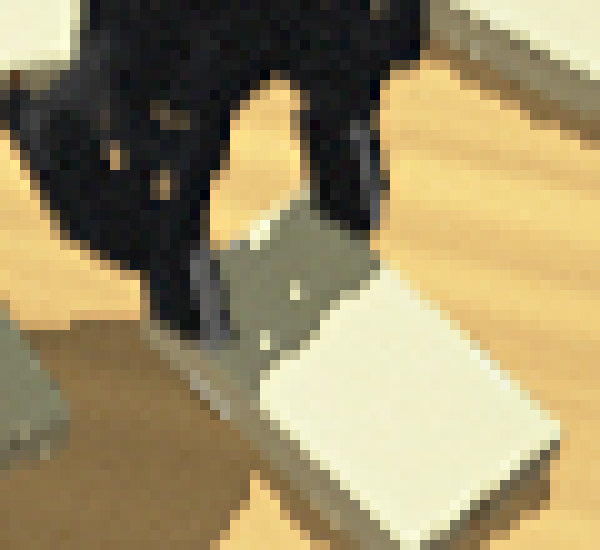

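The tips at crop (205,340) and (370,235) still end about 5–10 mm above the coupon's top, and j6 is close to its limit. I will reduce the tilt and lower until there is contact.

```bash
sed -i 's/TH=np.radians(25)/TH=np.radians(15)/' h.py
python3 - <<'E'
from h import *
pick(568,365,55.5,e=-4,hov=16)
E
```

```text
hover total [5.1 8.5 3.1] [-8.2  5.6  0. ] rows 2 each [2.5 4.2 1.5] [-4.08  2.78  0.01]
pick tcp [0.5601 0.3535 0.0061]
```

Request:
jog_arm(
  increments=[
    [0, 0, 3, 0, 0, 0, 84],
    [3, 4, 0, -4.1, 2.8, 0, 84],
    [2, 4, 0, -4.1, 2.8, 0, 84],
    [0, 0, -3, 0, 0, 0, 84],
    [0, 0, -3, 0, 0, 0, 84],
    [0, 0, -2, 0, 0, 0, 84],
    [0, 0, 0, 0, 0, 0, 84],
  ],
)

```text
clock: 6.8
tool_pos: [0.5592, 0.3515, 0.0129]
ee_rot: [-0.06, 0.878, 0.461, 0.114]
ft_force: [-0.4, 0.2, 0.9]
opening: 0.841
finger_force: 0.0
```

Request:
jog_arm(
  increments=[
    [0, 0, -2, 0, 0, 0, 84],
    [0, 0, 0, 0, 0, 0, 84],
  ],
)

```text
clock: 7.0
tool_pos: [0.5598, 0.3524, 0.0116]
ee_rot: [-0.061, 0.878, 0.461, 0.115]
ft_force: [-0.5, 0.2, -0.1]
opening: 0.838
finger_force: 0.0
```

Request:
jog_arm(
  increments=[
    [0, 0, -2, 0, 0, 0, 84],
    [0, 0, 0, 0, 0, 0, 62],
    [0, 0, 0, 0, 0, 0, 62],
    [0, 0, 0, 0, 0, 0, 62],
    [0, 0, 0, 0, 0, 0, 62],
    [0, 0, 0, 0, 0, 0, 62],
  ],
)

```text
clock: 7.6
tool_pos: [0.5607, 0.3535, 0.0112]
ee_rot: [-0.061, 0.877, 0.461, 0.116]
ft_force: [-0.8, -1.6, 7.6]
opening: 0.622
finger_force: 5.9
```

Run:
```python
from h import *
st();c=cap("scene")
x0,y0=375,255
cv2.imwrite("pics/s5c.png",cv2.resize(c["img"][y0:y0+60,x0:x0+80,::-1],None,fx=9,fy=9,interpolation=cv2.INTER_NEAREST))
```

```text
t 7.6 p [0.5607 0.3535 0.0112] j [-0.24  0.66 -0.46  1.87  0.43  0.45 -1.55] F [-0.8 -1.6  7.6] op 0.622 ff 5.9
```

View pics/s5c.png

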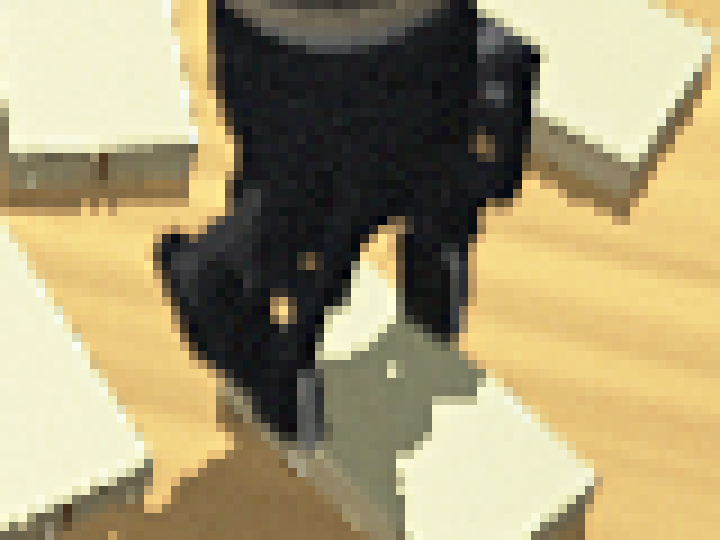

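Tips rest on the coupon's top edges at crop (310,435) and (450,335), with TCP z = 11 mm. So at this opening the real tips are about 9 mm behind the TCP, and I need to go about 16 mm lower.

Request:
jog_arm(
  increments=[
    [0, 0, 4, 0, 0, 0, 86],
    [0, 0, 0, 0, 0, 0, 86],
    [0, 0, 0, 0, 0, 0, 86],
    [0, 0, -4, 0, 0, 0, 86],
    [0, 0, -4, 0, 0, 0, 86],
    [0, 0, -4, 0, 0, 0, 86],
    [0, 0, 0, 0, 0, 0, 86],
  ],
)

```text
clock: 8.35
tool_pos: [0.5594, 0.3527, 0.0009]
ee_rot: [-0.061, 0.878, 0.462, 0.114]
ft_force: [-0.0, 0.4, -0.5]
opening: 0.86
finger_force: 0.0
```

Request:
jog_arm(
  increments=[
    [0, 0, -3, 0, 0, 0, 86],
    [0, 0, 0, 0, 0, 0, 86],
  ],
)

```text
clock: 8.55
tool_pos: [0.5598, 0.3529, -0.0014]
ee_rot: [-0.061, 0.878, 0.462, 0.115]
ft_force: [-0.1, -0.2, 0.5]
opening: 0.856
finger_force: 0.0
```

Request:
jog_arm(
  increments=[
    [0, 0, 0, 0, 0, 0, 64],
    [0, 0, 0, 0, 0, 0, 64],
    [0, 0, 0, 0, 0, 0, 64],
    [0, 0, 0, 0, 0, 0, 64],
    [0, 0, 0, 0, 0, 0, 64],
  ],
  newtons=24,
)

```text
clock: 9.05
tool_pos: [0.5601, 0.3531, -0.0008]
ee_rot: [-0.061, 0.878, 0.462, 0.115]
ft_force: [-0.4, 0.5, 2.4]
opening: 0.69
finger_force: 26.2
```

Gripped: opening 0.69 (58.7 mm) at 26 N. Next I lift and turn the coupon upright.

```bash
cat >> h.py <<'E'
import json
def grasp(x,y):
    o,p,q=now(); l=q.inv().apply(np.array([x,y,10])/1000-p); print("in hand mm",(l*1000).round(1)); l[1]=0; json.dump(list(l),open("hand.json","w"))
LP=np.r_[C+.1*D(F)[:2],.092]
def place(dz=60,out=0,label="place"):
    l=np.array(json.load(open("hand.json"))); M=placeR(); go(LP+[0,0,dz/1000]+out/1000*D(F)-M@l,M,label)
E
python3 - <<'E'
from h import *
grasp(568,365); place(60,80); print(LP)
E
```

```text
in hand mm [16.6 -0.2 -6.8]
place total [  61.1 -266.3  167.1] [-88.1  24.   30.2] rows 12 each [  5.1 -22.2  13.9] [-7.34  2.    2.51]
[0.62602435 0.01775641 0.092     ]
```

Request:
jog_arm(
  increments=[
    [0, 0, 10, 0, 0, 0, 64],
    [0, 0, 30, 0, 0, 0, 64],
    [0, 0, 40, 0, 0, 0, 64],
    [0, 0, 40, 0, 0, 0, 64],
    [0, 0, 40, 0, 0, 0, 64],
    [0, 0, 40, 0, 0, 0, 64],
  ],
)

```text
clock: 9.65
tool_pos: [0.5596, 0.3528, 0.2013]
ee_rot: [-0.061, 0.877, 0.462, 0.115]
ft_force: [0.4, 0.3, -1.6]
opening: 0.691
finger_force: 26.2
```

Run:
```python
from h import *
st(); place(110,80)
```

```text
t 9.7 p [0.5596 0.3528 0.2013] j [-0.1   0.44 -0.64  1.72  0.25  0.82 -1.42] F [ 0.4  0.3 -1.6] op 0.691 ff 26.2
place total [  61.6 -266.1   15. ] [-88.1  24.   30.1] rows 12 each [  5.1 -22.2   1.2] [-7.34  2.    2.51]
```

Request:
jog_arm(
  increments=[
    [5, -15, 5, -7.3, 2, 2.5, 64],
    [5, -15, 5, -7.3, 2, 2.5, 64],
    [5, -15, 5, -7.3, 2, 2.5, 64],
    [5, -15, 5, -7.3, 2, 2.5, 64],
    [5, -15, 5, -7.3, 2, 2.5, 64],
    [5, -15, 5, -7.3, 2, 2.5, 64],
    [5, -15, 5, -7.3, 2, 2.5, 64],
    [5, -15, 5, -7.3, 2, 2.5, 64],
    [5, -15, 5, -7.3, 2, 2.5, 64],
    [5, -15, 5, -7.3, 2, 2.5, 64],
    [5, -15, 5, -7.3, 2, 2.5, 64],
    [5, -15, 5, -7.3, 2, 2.5, 64],
    [0, 0, 0, 0, 0, 0, 64],
  ],
)

```text
clock: 10.95
tool_pos: [0.6177, 0.1755, 0.2545]
ee_rot: [0.438, 0.547, 0.582, -0.412]
ft_force: [-0.9, -0.1, -1.2]
opening: 0.697
finger_force: 26.2
```

Run:
```python
from h import *
st(); place(110,80); o,p,q=now(); l=json.load(open("hand.json")); print("expect coupon centre",p+q.apply(l), q.as_matrix().round(2))
c=cap("scene"); t=cap("top"); ex=p+q.apply(l)
print(proj(c,ex),proj(t,ex))
u,v=map(int,proj(c,ex)); cv2.imwrite("pics/s6c.png",cv2.resize(c["img"][v-75:v+75,u-80:u+80,::-1],None,fx=4,fy=4,interpolation=cv2.INTER_CUBIC))
for n,k in(("s",c),("t",t)):
    P=k["P"]; hsv=cv2.cvtColor(k["img"],cv2.COLOR_RGB2HSV)
    m=(np.linalg.norm(P-ex,axis=-1)<.075)&(hsv[...,2]>100)&(hsv[...,1]<80); q_=P[m]
    print(n,m.sum(),np.percentile(q_,[2,50,98],axis=0).round(3).tolist() if m.sum() else "")
```

```text
t 10.9 p [0.6177 0.1755 0.2545] j [-0.91  0.91  0.24  1.3   0.77  1.83 -0.77] F [-0.9 -0.1 -1.2] op 0.697 ff 26.2
place total [  3.5 -88.7 -38.2] [-1.  -0.1  0.4] rows 3 each [  1.2 -29.6 -12.7] [-0.34 -0.03  0.13]
expect coupon centre [0.61698447 0.18650187 0.24038646] [[-0.02  1.    0.06]
 [ 0.28  0.06 -0.96]
 [-0.96 -0.   -0.28]]
(np.float64(357.27979923968644), np.float64(252.71780861880183)) (np.float64(270.82197144882167), np.float64(170.740282678408))
s 384 [[0.575, 0.174, 0.196], [0.64, 0.187, 0.277], [0.653, 0.214, 0.288]]
t 350 [[0.581, 0.174, 0.198], [0.599, 0.186, 0.286], [0.65, 0.216, 0.293]]
```

View pics/s6c.png

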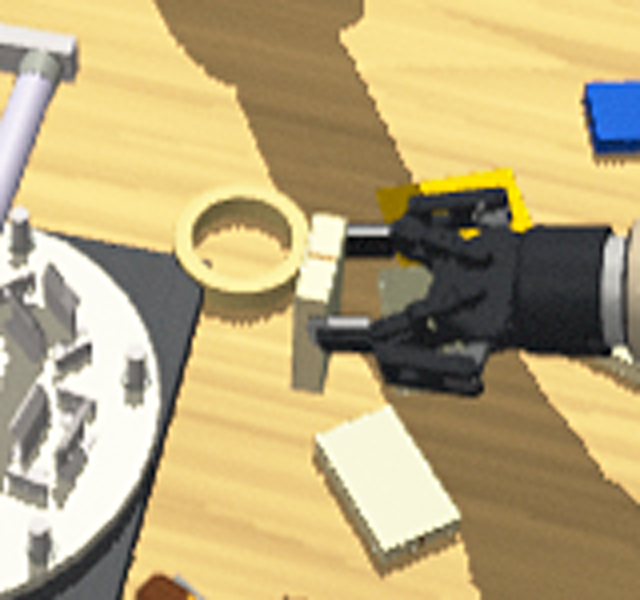

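The coupon is held upright at crop (320,300). The camera gives its top at z≈0.29, as predicted. The empty front slot stands at about 82.2°, close enough to the front to load without moving the table, so I will place it there.

```bash
cat >> h.py <<'E'
def setF(deg):
    global F,LP
    F=np.radians(deg); LP=np.r_[C+.1*D(F)[:2],.092]
E
python3 - <<'E'
from h import *
setF(82.2); place(60,60); place(60,0); place(10,0); print(LP)
E
```

```text
place total [  34.3 -109.8  -90.5] [ -1.5   0.4 -11.2] rows 4 each [  8.6 -27.5 -22.6] [-0.38  0.11 -2.81]
place total [  26.2 -169.3  -90.5] [ -1.5   0.4 -11.2] rows 5 each [  5.2 -33.9 -18.1] [-0.3   0.09 -2.25]
place total [  26.2 -169.3 -140.5] [ -1.5   0.4 -11.2] rows 5 each [  5.2 -33.9 -28.1] [-0.3   0.09 -2.25]
[0.62602435 0.01775641 0.092     ]
```

Request:
jog_arm(
  increments=[
    [8.5, -27, -22, -0.4, 0.1, -2.8, 64],
    [8.5, -27, -22, -0.4, 0.1, -2.8, 64],
    [8.5, -27, -22, -0.4, 0.1, -2.8, 64],
    [8.5, -28, -24, -0.4, 0.1, -2.8, 64],
    [0, 0, 0, 0, 0, 0, 64],
  ],
)

```text
clock: 11.55
tool_pos: [0.6539, 0.0589, 0.1658]
ee_rot: [0.399, 0.6, 0.517, -0.462]
ft_force: [0.1, -1.0, -0.2]
opening: 0.694
finger_force: 26.2
```

Run:
```python
from h import *
setF(82.2); st(); place(60,60); place(60,0); place(3,0)
```

```text
t 11.6 p [0.6539 0.0589 0.1658] j [-0.73  1.07  0.29  1.24  0.7   1.78 -0.82] F [ 0.1 -1.  -0.2] op 0.694 ff 26.2
place total [-0.6  6.9  0.5] [0.2 0.  0.6] rows 1 each [-0.6  6.9  0.5] [0.24 0.02 0.58]
place total [ -8.8 -52.5   0.5] [0.2 0.  0.6] rows 2 each [ -4.4 -26.3   0.2] [0.12 0.01 0.29]
place total [ -8.8 -52.5 -56.5] [0.2 0.  0.6] rows 2 each [ -4.4 -26.3 -28.3] [0.12 0.01 0.29]
```

Request:
jog_arm(
  increments=[
    [-3, -18, 0, 0.1, 0, 0.3, 64],
    [-3, -18, 0, 0.1, 0, 0.3, 64],
    [-3, -16, 0, 0, 0, 0, 64],
    [0, 0, -10, 0, 0, 0, 64],
    [0, 0, 0, 0, 0, 0, 64],
  ],
)

```text
clock: 12.05
tool_pos: [0.6444, 0.0144, 0.1566]
ee_rot: [0.402, 0.596, 0.525, -0.456]
ft_force: [-1.0, 0.3, -0.6]
opening: 0.693
finger_force: 26.2
```

Run:
```python
from h import *
setF(82.2); st(); place(50,0); place(0,0)
t=cap("top"); c=cap("scene"); save(c,"s7.png")
o,p,q=now(); l=json.load(open("hand.json")); ex=p+q.apply(l); print(ex)
for n,k in(("s",c),("t",t)):
    P=k["P"]; m=(np.hypot(P[...,0]-ex[0],P[...,1]-ex[1])<.045)&(P[...,2]>.18)&(P[...,2]<.2); hsv=cv2.cvtColor(k["img"],cv2.COLOR_RGB2HSV); m&=(hsv[...,2]>80)&(hsv[...,1]<80)
    q_=P[m]; print(n,m.sum(),np.median(q_,0).round(4),cv2.minAreaRect((q_[:,:2]*1000).astype(np.float32)) if m.sum()>5 else "")
a=c["img"][215:315,190:340,::-1]; b=t["img"][130:250,300:450,::-1]
cv2.imwrite("pics/s7c.png",np.vstack([cv2.resize(a,(525,350),interpolation=cv2.INTER_CUBIC),cv2.resize(b,(525,420),interpolation=cv2.INTER_CUBIC)])[:600])
```

```text
t 12.1 p [0.6444 0.0144 0.1566] j [-0.7   1.03  0.29  1.36  0.73  1.68 -0.85] F [-1.   0.3 -0.6] op 0.693 ff 26.2
place total [ 0.7 -8.  -0.3] [-0.2  0.  -0.6] rows 1 each [ 0.7 -8.  -0.3] [-0.18  0.03 -0.59]
place total [  0.7  -8.  -50.3] [-0.2  0.  -0.6] rows 2 each [  0.4  -4.  -25.1] [-0.09  0.01 -0.3 ]
[0.64600709 0.0259022  0.14269502]
s 187 [0.6505 0.0242 0.1874] ((647.3399047851562, 31.6026611328125), (42.54471969604492, 68.30316162109375), 78.3762435913086)
t 196 [0.6423 0.0249 0.1893] ((645.6617431640625, 34.67306137084961), (41.6258659362793, 70.57736206054688), 80.77686309814453)
```

View pics/s7c.png

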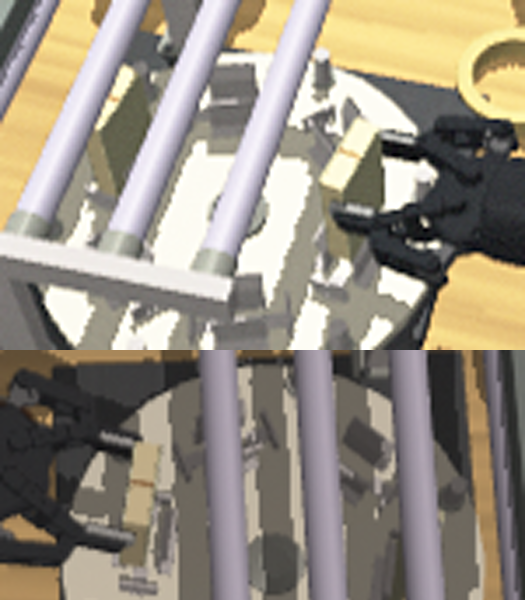

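The held coupon is over the front slot, about 8 mm too far out. The camera and prediction agree within 2 mm. I correct this and lower.

Request:
jog_arm(
  increments=[
    [0.7, -8, 0, -0.2, 0, -0.6, 64],
    [0, 0, 0, 0, 0, 0, 64],
    [0, 0, -12, 0, 0, 0, 64],
    [0, 0, -12, 0, 0, 0, 64],
    [0, 0, -10, 0, 0, 0, 64],
    [0, 0, -8, 0, 0, 0, 64],
    [0, 0, 0, 0, 0, 0, 64],
    [0, 0, 0, 0, 0, 0, 64],
  ],
)

```text
clock: 12.95
tool_pos: [0.645, 0.006, 0.1149]
ee_rot: [0.402, 0.596, 0.521, -0.46]
ft_force: [0.4, 1.0, -0.3]
opening: 0.691
finger_force: 26.3
```

Run:
```python
from h import *
setF(82.2); st(); place(0,0)
```

```text
t 12.9 p [0.645  0.006  0.1149] j [-0.69  1.09  0.29  1.35  0.72  1.65 -0.89] F [ 0.4  1.  -0.3] op 0.691 ff 26.3
place total [ 0.1  0.4 -8.6] [ 0.2 -0.  -0.1] rows 1 each [ 0.1  0.4 -8.6] [ 0.24 -0.05 -0.08]
```

Request:
jog_arm(
  increments=[
    [0, 0, -4, 0, 0, 0, 64],
    [0, 0, -2, 0, 0, 0, 64],
    [0, 0, 0, 0, 0, 0, 64],
    [0, 0, 0, 0, 0, 0, 64],
  ],
)

```text
clock: 13.35
tool_pos: [0.6453, 0.0059, 0.1099]
ee_rot: [0.402, 0.597, 0.521, -0.459]
ft_force: [0.5, 1.7, 2.6]
opening: 0.694
finger_force: 26.4
```

Request:
jog_arm(
  increments=[
    [0, 0, -1.5, 0, 0, 0, 64],
    [0, 0, 0, 0, 0, 0, 64],
    [0, 0, 0, 0, 0, 0, 64],
  ],
)

```text
clock: 13.65
tool_pos: [0.6455, 0.0058, 0.1098]
ee_rot: [0.403, 0.597, 0.52, -0.46]
ft_force: [0.6, 4.1, 7.8]
opening: 0.692
finger_force: 26.7
```

Request:
jog_arm(
  increments=[
    [0, 0, 1, 0, 0, 0, 64],
    [0, 0, 0, 0, 0, 0, 76],
    [0, 0, 0, 0, 0, 0, 88],
    [0, 0, 0, 0, 0, 0, 95],
    [0, 0, 0, 0, 0, 0, 95],
    [1, 12, 3, 0, 0, 0, 95],
    [3, 22, 6, 0, 0, 0, 95],
    [4, 30, 10, 0, 0, 0, 95],
    [4, 30, 15, 0, 0, 0, 95],
    [0, 0, 30, 0, 0, 0, 95],
    [0, 0, 0, 0, 0, 0, 95],
  ],
)

```text
clock: 14.75
tool_pos: [0.6584, 0.1026, 0.1766]
ee_rot: [0.403, 0.598, 0.521, -0.457]
ft_force: [1.0, -0.5, 1.1]
opening: 0.948
finger_force: 0.0
```

```bash
cat >> h.py <<'E'
def standing(k,a):
    P=k["P"]; hsv=cv2.cvtColor(k["img"],cv2.COLOR_RGB2HSV); p=C+.1*D(np.radians(a))[:2]
    m=(np.hypot(P[...,0]-p[0],P[...,1]-p[1])<.05)&(P[...,2]>.135)&(P[...,2]<.155)&(hsv[...,2]>80)&(hsv[...,1]<90); q=P[m]
    if len(q)>8:
        (x,y),wh,_=cv2.minAreaRect((q[:,:2]*1000).astype(np.float32)); print("slot",a,p.round(3),"top of coupon n",len(q),round(x),round(y),np.round(wh),"z",np.median(q[:,2]).round(4))
    else: print("slot",a,"none",len(q))
E
python3 - <<'E'
from h import *
st(); t=cap("top"); c=cap("scene")
for k in(t,c): standing(k,82.2); print(coupons(k))
E
```

```text
t 14.8 p [0.6584 0.1026 0.1766] j [-0.78  1.09  0.33  1.16  0.67  1.83 -0.78] F [ 1.  -0.5  1.1] op 0.948 ff 0.0
slot 82.2 [0.647 0.017] top of coupon n 173 646 16 [20. 61.] z 0.1425
[(589, 236, 102, 52, 41.7)]
slot 82.2 [0.647 0.017] top of coupon n 161 648 15 [22. 62.] z 0.1409
[(637, 485, 103, 41, -30.8), (413, 364, 74, 65, 72.9), (455, 236, 103, 61, 21.3)]
```

Coupon 1 stands at (646,16), against the slot's (647,17), with its top at z≈0.142. Next I turn the table by a peg.

```bash
cat >> h.py <<'E'
def pegR(f=94,phi=20):
    h=-D(np.radians(f)); ph=np.radians(phi); return frame(np.cross(K,h),np.sin(ph)*h-np.cos(ph)*K)
def pegp(a,z=.056): return np.r_[C+.148*D(np.radians(a))[:2],z]
def arc(a0,a1,n):
    q=np.array([pegp(a) for a in np.linspace(a0,a1,n+1)]); print((np.diff(q,axis=0)[:,:2]*1000).round(1).tolist())
E
python3 - <<'E'
from h import *
go(pegp(112.2,.12)+[0,.03,0],pegR(),"hover"); go(pegp(112.2),pegR()); arc(112.2,64,12)
E
```

```text
hover total [-80.2 -15.7 -53.5] [55.2 -1.7 10.8] rows 7 each [-11.5  -2.2  -7.6] [ 7.89 -0.24  1.55]
 total [ -80.2  -45.7 -117.5] [55.2 -1.7 10.8] rows 7 each [-11.5  -6.5 -16.8] [ 7.89 -0.24  1.55]
[[9.7, 3.6], [10.0, 2.9], [10.1, 2.2], [10.3, 1.5], [10.3, 0.7], [10.4, 0.0], [10.3, -0.7], [10.3, -1.4], [10.1, -2.1], [10.0, -2.9], [9.7, -3.5], [9.5, -4.2]]
```

Request:
jog_arm(
  increments=[
    [-11.5, -2.2, -7.5, 7.9, -0.25, 1.55, 35],
    [-11.5, -2.2, -7.5, 7.9, -0.25, 1.55, 35],
    [-11.5, -2.2, -7.5, 7.9, -0.25, 1.55, 35],
    [-11.5, -2.2, -7.5, 7.9, -0.25, 1.55, 35],
    [-11.5, -2.2, -7.5, 7.9, -0.25, 1.55, 35],
    [-11.5, -2.2, -7.5, 7.9, -0.25, 1.55, 35],
    [-11.5, -2.2, -7.5, 7.9, -0.25, 1.55, 35],
    [0, 0, 0, 0, 0, 0, 35],
  ],
)

```text
clock: 15.65
tool_pos: [0.575, 0.0783, 0.1215]
ee_rot: [0.126, 0.674, 0.718, -0.118]
ft_force: [-0.2, -1.6, 0.0]
opening: 0.348
finger_force: 0.0
```

Run:
```python
from h import *
st(); go(pegp(112.2,.08),pegR())
c=cap("scene"); u,v=map(int,proj(c,[.577,.055,.08]))
cv2.imwrite("pics/s8c.png",cv2.resize(c["img"][v-40:v+40,u-50:u+50,::-1],None,fx=6,fy=6,interpolation=cv2.INTER_CUBIC))
```

```text
t 15.7 p [0.575  0.0783 0.1215] j [-0.45  0.5   0.05  1.78  0.36  1.01 -0.56] F [-0.2 -1.6  0. ] op 0.348 ff 0.0
 total [  2.1 -23.3 -41.5] [-0.1 -0.   0.4] rows 1 each [  2.1 -23.3 -41.5] [-0.09 -0.    0.41]
```

View pics/s8c.png

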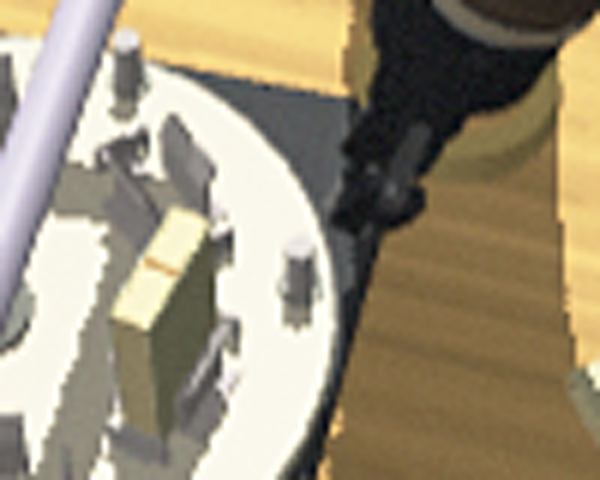

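The first coupon stands square in its slot at crop (165,290). The wanted peg is at (298,245), with the gripper above and outside it at (380,210).

Request:
jog_arm(
  increments=[
    [2, -23, 0, 0, 0, 0.4, 35],
    [0, 0, -25, 0, 0, 0, 35],
    [0, 0, -25, 0, 0, 0, 35],
    [0, 0, -18, 0, 0, 0, 35],
    [0, 0, 0, 0, 0, 0, 35],
  ],
)

```text
clock: 16.2
tool_pos: [0.5766, 0.0621, 0.049]
ee_rot: [0.126, 0.668, 0.724, -0.121]
ft_force: [-0.2, -0.0, -0.7]
opening: 0.345
finger_force: 0.0
```

Request:
jog_arm(
  increments=[
    [0, 0, 0, 0, 0, 0, 8],
    [0, 0, 0, 0, 0, 0, 8],
    [0, 0, 0, 0, 0, 0, 8],
    [0, 0, 0, 0, 0, 0, 8],
  ],
  newtons=25,
)

```text
clock: 16.6
tool_pos: [0.5784, 0.0624, 0.0522]
ee_rot: [0.127, 0.669, 0.723, -0.118]
ft_force: [0.1, 2.2, -10.4]
opening: 0.143
finger_force: 24.4
```

Request:
jog_arm(
  increments=[
    [9.7, 3.6, 0, 0, 0, 0, 8],
    [10, 2.9, 0, 0, 0, 0, 8],
    [10.1, 2.2, 0, 0, 0, 0, 8],
    [10.3, 1.5, 0, 0, 0, 0, 8],
    [10.3, 0.7, 0, 0, 0, 0, 8],
    [10.4, 0, 0, 0, 0, 0, 8],
    [10.3, -0.7, 0, 0, 0, 0, 8],
    [10.3, -1.4, 0, 0, 0, 0, 8],
    [10.1, -2.1, 0, 0, 0, 0, 8],
    [10, -2.9, 0, 0, 0, 0, 8],
    [9.7, -3.5, 0, 0, 0, 0, 8],
    [9.5, -4.2, 0, 0, 0, 0, 8],
    [0, 0, 0, 0, 0, 0, 8],
    [0, 0, 0, 0, 0, 0, 8],
  ],
)

```text
clock: 18.0
tool_pos: [0.7021, 0.0601, 0.0535]
ee_rot: [0.128, 0.668, 0.724, -0.115]
ft_force: [4.2, 6.8, -4.5]
opening: 0.08
finger_force: 4.5
```

Run:
```python
from h import *
st(); print(pegp(64)); t=cap("top"); c=cap("scene")
for k in(t,c): standing(k,34); standing(k,214)
print(coupons(c))
```

```text
t 18.0 p [0.7021 0.0601 0.0535] j [-0.36  0.75  0.05  1.51  0.36  0.99 -0.45] F [ 4.2  6.8 -4.5] op 0.08 ff 4.5
[0.69787893 0.05102152 0.056     ]
slot 34 [ 0.716 -0.026] top of coupon n 97 717 -31 [20. 61.] z 0.1417
slot 214 [ 0.55  -0.138] top of coupon n 103 552 -142 [20. 38.] z 0.1419
slot 34 [ 0.716 -0.026] top of coupon n 105 713 -23 [23. 36.] z 0.1409
slot 214 [ 0.55  -0.138] top of coupon n 67 549 -135 [25. 60.] z 0.1401
[(636, 485, 103, 39, -30.8), (591, 237, 102, 62, 42.6), (417, 378, 101, 66, 72.5), (455, 238, 99, 60, 16.9)]
```

Request:
jog_arm(
  increments=[
    [0, 0, 0, 0, 0, 0, 40],
    [0, 0, 0, 0, 0, 0, 40],
    [0, 5, 30, 0, 0, 0, 60],
    [0, 20, 40, 0, 0, 0, 60],
    [0, 40, 30, 0, 0, 0, 86],
    [0, 48, 0, 0, 0, 0, 86],
    [0, 48, 0, 0, 0, 0, 86],
  ],
)

```text
clock: 18.8
tool_pos: [0.7006, 0.2184, 0.1555]
ee_rot: [0.129, 0.67, 0.722, -0.117]
ft_force: [0.5, -0.1, -0.9]
opening: 0.862
finger_force: 0.0
```

```bash
cat >> h.py <<'E'
def pegs():
    for n in("top","scene"):
        k=cap(n); P=k["P"]; d=P[...,:2]-C; rr=np.hypot(d[...,0],d[...,1]); hsv=cv2.cvtColor(k["img"],cv2.COLOR_RGB2HSV)
        m=((P[...,2]>.070)&(P[...,2]<.082)&(rr>.135)&(rr<.16)&(hsv[...,1]<60)&(hsv[...,2]>90)).astype(np.uint8)
        N,lab,stt,ce=cv2.connectedComponentsWithStats(m); out=[]
        for i in range(1,N):
            if 5<=stt[i,4]<60:
                x,y=ray(k,*ce[i],.076)[:2]-C; out.append((round(np.degrees(np.arctan2(y,x)),1),round(np.hypot(x,y)*1000),int(stt[i,4])))
        print(n,"pegs",out,"slot angle",[round((a+30)%60,1) for a,b,_ in out if abs(b-148)<8])
    return k
E
python3 - <<'E'
from h import *
st(); k=pegs(); print(coupons(k)); pick(588,238,42,e=-4,hov=66)
E
```

```text
t 18.8 p [0.7006 0.2184 0.1555] j [-0.54  0.73  0.03  1.27  0.31  1.3  -0.55] F [ 0.5 -0.1 -0.9] op 0.862 ff 0.0
top pegs [(np.float64(0.9), 146, 10), (np.float64(62.0), 148, 23), (np.float64(-59.1), 146, 10), (np.float64(121.5), 150, 23), (np.float64(-118.7), 150, 13)] slot angle [np.float64(30.9), np.float64(32.0), np.float64(30.9), np.float64(31.5), np.float64(31.3)]
scene pegs [(np.float64(-118.1), 145, 14), (np.float64(120.6), 145, 20), (np.float64(60.2), 148, 21), (np.float64(1.1), 150, 24)] slot angle [np.float64(31.9), np.float64(30.6), np.float64(30.2), np.float64(31.1)]
[(637, 485, 103, 39, -30.8)]
hover total [-120.     0.4  -80. ] [ 33.4 -13.2 -51.3] rows 8 each [-15.    0.1 -10. ] [ 4.18 -1.65 -6.41]
pick tcp [0.5776 0.2287 0.0061]
```

Request:
jog_arm(
  increments=[
    [-15, 0, 0, 4.2, -1.65, -6.4, 86],
    [-15, 0, 0, 4.2, -1.65, -6.4, 86],
    [-15, 0, -10, 4.2, -1.65, -6.4, 86],
    [-15, 0, -10, 4.2, -1.65, -6.4, 86],
    [-15, 0, -10, 4.2, -1.65, -6.4, 86],
    [-15, 0, -10, 4.2, -1.65, -6.4, 86],
    [-15, 0, -10, 4.2, -1.65, -6.4, 86],
    [-15, 0, -10, 4.2, -1.65, -6.4, 86],
    [0, 0, 0, 0, 0, 0, 86],
  ],
)

```text
clock: 19.8
tool_pos: [0.5752, 0.2145, 0.0904]
ee_rot: [-0.048, 0.928, 0.35, 0.117]
ft_force: [-0.7, -0.3, 0.3]
opening: 0.855
finger_force: 0.0
```

Run:
```python
from h import *
st(); c=cap("top"); k=cap("scene"); print(coupons(c),coupons(k)); pick(588,238,42,e=-11,hov=0)
```

```text
t 19.8 p [0.5752 0.2145 0.0904] j [-0.37  0.43 -0.01  1.96 -0.17  0.51 -1.09] F [-0.7 -0.3  0.3] op 0.855 ff 0.0
[(411, 380, 101, 60, 72.4), (450, 238, 101, 60, 21.1)] [(636, 485, 103, 39, -30.1), (591, 236, 100, 63, 42.5), (417, 378, 100, 65, 72.9)]
hover total [ -0.6  12.7 -93.6] [-0.1 -0.3  0.3] rows 2 each [ -0.3   6.4 -46.8] [-0.04 -0.15  0.17]
pick tcp [ 0.579   0.2299 -0.0006]
```

Request:
jog_arm(
  increments=[
    [0, 12.5, 0, 0, 0, 0, 86],
    [0, 0, -30, 0, 0, 0, 86],
    [0, 0, -30, 0, 0, 0, 86],
    [0, 0, -15, 0, 0, 0, 86],
    [0, 0, -10, 0, 0, 0, 86],
    [0, 0, -6, 0, 0, 0, 86],
    [0, 0, 0, 0, 0, 0, 86],
    [0, 0, 0, 0, 0, 0, 86],
  ],
)

```text
clock: 20.7
tool_pos: [0.58, 0.2315, 0.0022]
ee_rot: [-0.049, 0.927, 0.352, 0.12]
ft_force: [-0.1, -0.5, 0.7]
opening: 0.859
finger_force: 0.0
```

Run:
```python
from h import *
st(); pick(588,238,42,e=-11,hov=0)
```

```text
t 20.7 p [0.58   0.2315 0.0022] j [-0.37  0.58 -0.04  1.99 -0.19  0.33 -1.08] F [-0.1 -0.5  0.7] op 0.859 ff 0.0
hover total [-1.1 -1.6 -2.8] [-0.2 -0.3  0.3] rows 1 each [-1.1 -1.6 -2.8] [-0.18 -0.25  0.32]
pick tcp [ 0.579   0.2299 -0.0006]
```

Request:
jog_arm(
  increments=[
    [-1, -1.5, -3, 0, 0, 0, 86],
    [0, 0, 0, 0, 0, 0, 64],
    [0, 0, 0, 0, 0, 0, 64],
    [0, 0, 0, 0, 0, 0, 64],
    [0, 0, 0, 0, 0, 0, 64],
    [0, 0, 0, 0, 0, 0, 64],
  ],
  newtons=24,
)

```text
clock: 21.3
tool_pos: [0.5785, 0.2293, -0.0011]
ee_rot: [-0.049, 0.927, 0.352, 0.12]
ft_force: [-2.4, -2.1, 6.3]
opening: 0.7
finger_force: 26.3
```

Run:
```python
from h import *
setF(91.2); st(); grasp(588,238); place(110,80)
```

```text
t 21.3 p [ 0.5785  0.2293 -0.0011] j [-0.37  0.59 -0.05  1.99 -0.19  0.32 -1.08] F [-2.4 -2.1  6.3] op 0.7 ff 26.3
in hand mm [15.3 -0.2 -7.4]
place total [  51.  -142.4  215.9] [-84.7  36.7  39. ] rows 13 each [  3.9 -11.   16.6] [-6.51  2.82  3.  ]
```

Request:
jog_arm(
  increments=[
    [0, 0, 10, 0, 0, 0, 64],
    [0, 0, 35, 0, 0, 0, 64],
    [0, 0, 45, 0, 0, 0, 64],
    [0, 0, 45, 0, 0, 0, 64],
    [4, -6, 7, -6.5, 2.8, 3, 64],
    [4, -6, 7, -6.5, 2.8, 3, 64],
    [4, -6, 7, -6.5, 2.8, 3, 64],
    [4, -6, 7, -6.5, 2.8, 3, 64],
    [4, -6, 7, -6.5, 2.8, 3, 64],
    [4, -6, 7, -6.5, 2.8, 3, 64],
    [4, -6, 7, -6.5, 2.8, 3, 64],
    [4, -6, 7, -6.5, 2.8, 3, 64],
    [4, -6, 7, -6.5, 2.8, 3, 64],
    [4, -6, 7, -6.5, 2.8, 3, 64],
    [4, -6, 7, -6.5, 2.8, 3, 64],
    [4, -6, 7, -6.5, 2.8, 3, 64],
    [4, -6, 7, -6.5, 2.8, 3, 64],
    [0, 0, 0, 0, 0, 0, 64],
  ],
)

```text
clock: 23.1
tool_pos: [0.6288, 0.1528, 0.2215]
ee_rot: [0.435, 0.553, 0.569, -0.426]
ft_force: [-0.6, 0.7, -1.0]
opening: 0.696
finger_force: 26.4
```

Run:
```python
from h import *
setF(91.2); st(); place(60,40)
```

```text
t 23.1 p [0.6288 0.1528 0.2215] j [-0.88  0.97  0.27  1.29  0.75  1.8  -0.78] F [-0.6  0.7 -1. ] op 0.696 ff 26.4
place total [   1.5 -105.9  -56.6] [ 0.  -0.2 -0.3] rows 3 each [  0.5 -35.3 -18.9] [ 0.01 -0.07 -0.09]
```

Request:
jog_arm(
  increments=[
    [0.5, -26, -14, 0, 0, 0, 64],
    [0.5, -26, -14, 0, 0, 0, 64],
    [0.5, -26, -14, 0, 0, 0, 64],
    [0, -26, -14, 0, 0, -0.3, 64],
    [0, -20, 0, 0, 0, 0, 64],
    [0, -18, 0, 0, 0, 0, 64],
    [0, 0, 0, 0, 0, 0, 64],
    [0, 0, 0, 0, 0, 0, 64],
  ],
)

```text
clock: 23.9
tool_pos: [0.6321, 0.0099, 0.169]
ee_rot: [0.433, 0.559, 0.566, -0.424]
ft_force: [-0.9, 0.1, 0.3]
opening: 0.694
finger_force: 26.4
```

```bash
cat >> h.py <<'E'
def held():
    o,p,q=now(); ex=p+q.apply(json.load(open("hand.json"))); print("held predicted",ex.round(4))
    for n in("top","scene"):
        k=cap(n); P=k["P"]; hsv=cv2.cvtColor(k["img"],cv2.COLOR_RGB2HSV)
        m=(np.hypot(P[...,0]-ex[0],P[...,1]-ex[1])<.05)&(abs(P[...,2]-ex[2]-.05)<.008)&(hsv[...,2]>80)&(hsv[...,1]<90); q_=P[m]
        if len(q_)>8: (x,y),wh,_=cv2.minAreaRect((q_[:,:2]*1000).astype(np.float32)); print(n,round(x),round(y),np.round(wh),"topz",np.median(q_[:,2]).round(4))
E
python3 - <<'E'
from h import *
setF(91.2); st(); place(60,0); place(9,0); held()
E
```

```text
t 23.9 p [0.6321 0.0099 0.169 ] j [-0.77  0.94  0.3   1.53  0.81  1.56 -0.89] F [-0.9  0.1  0.3] op 0.694 ff 26.4
place total [-0.9 -3.  -4.2] [-0.4  0.2  0.3] rows 1 each [-0.9 -3.  -4.2] [-0.36  0.24  0.27]
place total [ -0.9  -3.  -55.2] [-0.4  0.2  0.3] rows 2 each [ -0.5  -1.5 -27.6] [-0.18  0.12  0.14]
held predicted [0.632  0.021  0.1562]
top 631 20 [60. 19.] topz 0.2042
scene 633 19 [63. 21.] topz 0.2022
```

Request:
jog_arm(
  increments=[
    [-1, -3, 0, -0.3, 0.2, 0.3, 64],
    [0, 0, -12, 0, 0, 0, 64],
    [0, 0, -12, 0, 0, 0, 64],
    [0, 0, -12, 0, 0, 0, 64],
    [0, 0, -10, 0, 0, 0, 64],
    [0, 0, -8, 0, 0, 0, 64],
    [0, 0, 0, 0, 0, 0, 64],
    [0, 0, 0, 0, 0, 0, 64],
  ],
)

```text
clock: 24.8
tool_pos: [0.6307, 0.0065, 0.1141]
ee_rot: [0.435, 0.554, 0.567, -0.427]
ft_force: [-0.6, 1.5, -0.9]
opening: 0.694
finger_force: 26.5
```

Request:
jog_arm(
  increments=[
    [0, 0, -2, 0, 0, 0, 64],
    [0, 0, 0, 0, 0, 0, 64],
    [0, 0, 0, 0, 0, 0, 64],
  ],
)

```text
clock: 25.1
tool_pos: [0.631, 0.0066, 0.1127]
ee_rot: [0.435, 0.554, 0.567, -0.426]
ft_force: [0.9, 1.6, -0.2]
opening: 0.697
finger_force: 26.5
```

Run:
```python
from h import *
setF(91.2); st(); place(0,0)
```

```text
t 25.1 p [0.631  0.0066 0.1127] j [-0.76  1.02  0.29  1.53  0.8   1.51 -0.95] F [ 0.9  1.6 -0.2] op 0.697 ff 26.5
place total [ 0.1  0.3 -7.9] [ 0.1 -0.  -0.1] rows 1 each [ 0.1  0.3 -7.9] [ 0.06 -0.05 -0.09]
```

Request:
jog_arm(
  increments=[
    [0, 0, -3, 0, 0, 0, 64],
    [0, 0, 0, 0, 0, 0, 64],
    [0, 0, 0, 0, 0, 0, 64],
  ],
)

```text
clock: 25.4
tool_pos: [0.6308, 0.0065, 0.1092]
ee_rot: [0.435, 0.554, 0.567, -0.426]
ft_force: [0.1, 0.8, -0.3]
opening: 0.698
finger_force: 26.5
```

Request:
jog_arm(
  increments=[
    [0, 0, -2, 0, 0, 0, 64],
    [0, 0, 0, 0, 0, 0, 64],
    [0, 0, 0, 0, 0, 0, 64],
  ],
)

```text
clock: 25.7
tool_pos: [0.6308, 0.0065, 0.1076]
ee_rot: [0.435, 0.554, 0.567, -0.426]
ft_force: [-0.6, 2.2, 2.5]
opening: 0.69
finger_force: 26.6
```

Request:
jog_arm(
  increments=[
    [0, 0, 0, 0, 0, 0, 76],
    [0, 0, 0, 0, 0, 0, 88],
    [0, 0, 0, 0, 0, 0, 95],
    [0, 0, 0, 0, 0, 0, 95],
    [0, 12, 3, 0, 0, 0, 95],
    [0, 22, 6, 0, 0, 0, 95],
    [0, 30, 10, 0, 0, 0, 95],
    [0, 30, 15, 0, 0, 0, 60],
    [0, 0, 20, 0, 0, 0, 35],
    [0, 0, 0, 0, 0, 0, 35],
  ],
)

```text
clock: 26.7
tool_pos: [0.6317, 0.1023, 0.164]
ee_rot: [0.436, 0.555, 0.567, -0.424]
ft_force: [0.8, -0.1, 0.1]
opening: 0.455
finger_force: 0.0
```

Run:
```python
from h import *
st(); t=cap("top"); c=cap("scene")
for k in(t,c): standing(k,91.2); print(coupons(k))
go(pegp(121.2,.12)+[0,.025,0],pegR(),"hover"); arc(121.2,64,13)
```

```text
t 26.7 p [0.6317 0.1023 0.164 ] j [-0.84  1.01  0.27  1.38  0.75  1.68 -0.87] F [ 0.8 -0.1  0.1] op 0.455 ff 0.0
slot 91.2 [0.631 0.018] top of coupon n 182 629 17 [61. 18.] z 0.1421
[]
slot 91.2 [0.631 0.018] top of coupon n 154 630 16 [63. 21.] z 0.1407
[(636, 486, 101, 40, -31.9)]
hover total [-74.4 -30.5 -41.8] [55.   2.5  2.5] rows 7 each [-10.6  -4.4  -6. ] [7.86 0.35 0.36]
[[9.9, 5.5], [10.3, 4.7], [10.7, 3.9], [10.9, 3.1], [11.1, 2.2], [11.3, 1.4], [11.4, 0.5], [11.4, -0.4], [11.3, -1.2], [11.2, -2.1], [11.0, -2.9], [10.7, -3.8], [10.4, -4.6]]
```

Run:
```python
from h import *
go(pegp(121.2,.13)+[0,.02,0],pegR(108),"hover")
```

```text
hover total [-74.4 -35.5 -31.8] [54.5  9.2 15.4] rows 7 each [-10.6  -5.1  -4.5] [7.78 1.31 2.2 ]
```

Request:
jog_arm(
  increments=[
    [-10.6, 0, 0, 7.8, 1.3, 2.2, 35],
    [-10.6, 0, 0, 7.8, 1.3, 2.2, 35],
    [-10.6, 0, -6, 7.8, 1.3, 2.2, 35],
    [-10.6, 0, -6, 7.8, 1.3, 2.2, 35],
    [-10.6, -8, -6, 7.8, 1.3, 2.2, 35],
    [-10.6, -10, -6, 7.8, 1.3, 2.2, 35],
    [-10.6, -14, -6, 7.8, 1.3, 2.2, 35],
    [0, 0, 0, 0, 0, 0, 35],
    [0, 0, 0, 0, 0, 0, 35],
  ],
)

```text
clock: 27.7
tool_pos: [0.5561, 0.0649, 0.1315]
ee_rot: [0.14, 0.582, 0.795, -0.102]
ft_force: [-0.3, -0.0, -0.8]
opening: 0.347
finger_force: 0.0
```

Run:
```python
from h import *
st(); go(pegp(121.2,.05),pegR(108))
```

```text
t 27.7 p [0.5561 0.0649 0.1315] j [-0.41  0.41 -0.01  1.9   0.45  0.92 -0.41] F [-0.3 -0.  -0.8] op 0.347 ff 0.0
 total [  0.3 -20.3 -81.5] [-0.1  0.1  0.4] rows 2 each [  0.1 -10.2 -40.8] [-0.03  0.03  0.18]
```

Request:
jog_arm(
  increments=[
    [0, -10, -10, 0, 0, 0, 35],
    [0, -10, -10, 0, 0, 0.3, 35],
    [0, 0, -20, 0, 0, 0, 35],
    [0, 0, -22, 0, 0, 0, 35],
    [0, 0, -18, 0, 0, 0, 35],
    [0, 0, 0, 0, 0, 0, 35],
    [0, 0, 0, 0, 0, 0, 35],
  ],
)

```text
clock: 28.4
tool_pos: [0.556, 0.0491, 0.0503]
ee_rot: [0.14, 0.576, 0.799, -0.102]
ft_force: [-0.3, 0.2, -0.8]
opening: 0.354
finger_force: 0.0
```

Request:
jog_arm(
  increments=[
    [0, 0, 0, 0, 0, 0, 8],
    [0, 0, 0, 0, 0, 0, 8],
    [0, 0, 0, 0, 0, 0, 8],
    [0, 0, 0, 0, 0, 0, 8],
  ],
  newtons=25,
)

```text
clock: 28.8
tool_pos: [0.5569, 0.0491, 0.0518]
ee_rot: [0.141, 0.577, 0.798, -0.1]
ft_force: [-1.3, 1.8, -0.3]
opening: 0.146
finger_force: 24.6
```

Request:
jog_arm(
  increments=[
    [9.9, 5.5, 0, 0, 0, -2.2, 8],
    [10.3, 4.7, 0, 0, 0, -2.2, 8],
    [10.7, 3.9, 0, 0, 0, -2.2, 8],
    [10.9, 3.1, 0, 0, 0, -2.2, 8],
    [11.1, 2.2, 0, 0, 0, -2.2, 8],
    [11.3, 1.4, 0, 0, 0, -2.2, 8],
    [11.4, 0.5, 0, 0, 0, -2.2, 8],
    [11.4, -0.4, 0, 0, 0, -2.2, 8],
    [11.3, -1.2, 0, 0, 0, -2.2, 8],
    [11.2, -2.1, 0, 0, 0, -2.2, 8],
    [11, -2.9, 0, 0, 0, -2.2, 8],
    [10.7, -3.8, 0, 0, 0, -2.2, 8],
    [10.4, -4.6, 0, 0, 0, -2.2, 8],
    [0, 0, 0, 0, 0, 0, 8],
    [0, 0, 0, 0, 0, 0, 8],
  ],
)

```text
clock: 30.3
tool_pos: [0.6997, 0.0566, 0.0517]
ee_rot: [0.111, 0.756, 0.631, -0.13]
ft_force: [3.3, 4.7, -0.9]
opening: 0.143
finger_force: 24.9
```

Run:
```python
from h import *
st(); k=pegs(); print(pegp(64)); print(coupons(k))
```

```text
t 30.3 p [0.6997 0.0566 0.0517] j [-0.36  0.79  0.08  1.43  0.28  1.09 -0.62] F [ 3.3  4.7 -0.9] op 0.143 ff 24.9
top pegs [(np.float64(63.9), 148, 22), (np.float64(-116.6), 146, 7), (np.float64(123.4), 149, 23)] slot angle [np.float64(33.9), np.float64(33.4), np.float64(33.4)]
scene pegs [(np.float64(-116.1), 144, 9), (np.float64(122.9), 146, 18), (np.float64(62.1), 145, 11), (np.float64(3.1), 150, 22)] slot angle [np.float64(33.9), np.float64(32.9), np.float64(32.1), np.float64(33.1)]
[0.69787893 0.05102152 0.056     ]
[(636, 485, 103, 39, -30.1), (417, 377, 100, 66, 72.9), (447, 219, 103, 52, 12.0)]
```

Request:
jog_arm(
  increments=[
    [0, 0, 0, 0, 0, 0, 40],
    [0, 0, 0, 0, 0, 0, 40],
    [0, 5, 30, 0, 0, 0, 60],
    [0, 20, 40, 0, 0, 0, 60],
    [0, 35, 30, 0, 0, 0, 86],
    [0, 45, 20, 0, 0, 0, 86],
    [0, 0, 0, 0, 0, 0, 86],
  ],
)

```text
clock: 31.1
tool_pos: [0.6984, 0.169, 0.1745]
ee_rot: [0.11, 0.754, 0.634, -0.128]
ft_force: [-1.0, 0.4, -0.4]
opening: 0.864
finger_force: 0.0
```

Run:
```python
from h import *
st(); k=pegs(); t=cap("top"); print(coupons(k),coupons(t)); save(t,"t9.png")
a=t["img"][150:350,130:390,::-1]; b=k["img"][170:330,300:480,::-1]
cv2.imwrite("pics/t9c.png",np.hstack([cv2.resize(a,(400,308)),cv2.resize(b,(346,308))]))
pick(411,380,72.4,e=-11,hov=70)
```

```text
t 31.1 p [0.6984 0.169  0.1745] j [-0.48  0.72  0.07  1.24  0.24  1.37 -0.67] F [-1.   0.4 -0.4] op 0.864 ff 0.0
top pegs [(np.float64(3.1), 145, 6), (np.float64(-56.9), 147, 8), (np.float64(64.2), 148, 24), (np.float64(-116.9), 148, 18), (np.float64(123.8), 150, 26)] slot angle [np.float64(33.1), np.float64(33.1), np.float64(34.2), np.float64(33.1), np.float64(33.8)]
scene pegs [(np.float64(-116.1), 144, 9), (np.float64(122.6), 146, 20), (np.float64(62.4), 148, 22), (np.float64(3.2), 150, 23)] slot angle [np.float64(33.9), np.float64(32.6), np.float64(32.4), np.float64(33.2)]
[(637, 485, 103, 39, -30.8), (417, 377, 101, 66, 72.9)] [(411, 380, 100, 60, 72.2)]
hover total [-290.7  209.3 -101.8] [34.  -8.4 -7. ] rows 8 each [-36.3  26.2 -12.7] [ 4.25 -1.04 -0.88]
pick tcp [ 0.4073  0.3684 -0.0006]
```

View pics/t9c.png

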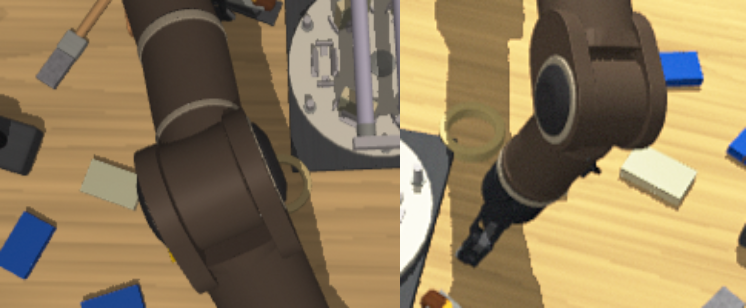

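```bash
sed -i 's/TH=np.radians(15)/TH=np.radians(10)/' h.py
python3 - <<'E'
from h import *
pick(412,379,72.3,e=-11,hov=70)
E
```

```text
hover total [-290.   207.4 -102. ] [29.1 -7.2 -7.2] rows 8 each [-36.2  25.9 -12.8] [ 3.64 -0.9  -0.9 ]
pick tcp [ 0.408   0.3665 -0.0008]
```

Request:
jog_arm(
  increments=[
    [-36, 26, 0, 3.6, -0.9, -0.9, 86],
    [-36, 26, 0, 3.6, -0.9, -0.9, 86],
    [-36, 26, 0, 3.6, -0.9, -0.9, 86],
    [-36, 26, 0, 3.6, -0.9, -0.9, 86],
    [-36, 26, -15, 3.6, -0.9, -0.9, 86],
    [-36, 26, -25, 3.6, -0.9, -0.9, 86],
    [-36, 26, -30, 3.6, -0.9, -0.9, 86],
    [-36, 26, -30, 3.6, -0.9, -0.9, 86],
    [0, 0, 0, 0, 0, 0, 86],
    [0, 0, 0, 0, 0, 0, 86],
  ],
)

```text
clock: 32.25
tool_pos: [0.4151, 0.3617, 0.0748]
ee_rot: [-0.049, 0.805, 0.587, 0.068]
ft_force: [-0.0, -0.2, -0.5]
opening: 0.86
finger_force: 0.0
```

Run:
```python
from h import *
st(); k=cap("scene"); t=cap("top"); print(coupons(k),coupons(t)); pick(412,379,72.3,e=-11,hov=0)
```

```text
t 32.2 p [0.4151 0.3617 0.0748] j [-0.64  0.41 -0.14  2.04 -0.04  0.55 -1.04] F [-0.  -0.2 -0.5] op 0.86 ff 0.0
[(636, 485, 103, 39, -30.8), (417, 377, 101, 66, 72.9), (448, 212, 101, 60, 15.8)] [(444, 214, 101, 60, 15.7)]
hover total [ -9.5   3.9 -77. ] [0.3 0.1 0.2] rows 2 each [ -4.8   2.  -38.5] [0.15 0.04 0.08]
pick tcp [ 0.408   0.3665 -0.0008]
```

Request:
jog_arm(
  increments=[
    [-8.5, 4, 0, 0.3, 0, 0.2, 86],
    [0, 0, -25, 0, 0, 0, 86],
    [0, 0, -25, 0, 0, 0, 86],
    [0, 0, -14, 0, 0, 0, 86],
    [0, 0, -8, 0, 0, 0, 86],
    [0, 0, 0, 0, 0, 0, 86],
    [0, 0, 0, 0, 0, 0, 86],
  ],
)

```text
clock: 33.05
tool_pos: [0.4077, 0.3681, 0.0045]
ee_rot: [-0.052, 0.804, 0.589, 0.071]
ft_force: [-0.3, -0.5, 0.3]
opening: 0.859
finger_force: 0.0
```

Run:
```python
from h import *
st(); pick(412,379,72.3,e=-11,hov=0)
```

```text
t 33.0 p [0.4077 0.3681 0.0045] j [-0.66  0.52 -0.14  2.08 -0.03  0.38 -1.05] F [-0.3 -0.5  0.3] op 0.859 ff 0.0
hover total [ 0.4 -1.5 -5.3] [-0.1  0.1 -0.2] rows 1 each [ 0.4 -1.5 -5.3] [-0.06  0.06 -0.16]
pick tcp [ 0.408   0.3665 -0.0008]
```

Request:
jog_arm(
  increments=[
    [0, -1.5, -5, 0, 0, 0, 86],
    [0, 0, 0, 0, 0, 0, 64],
    [0, 0, 0, 0, 0, 0, 64],
    [0, 0, 0, 0, 0, 0, 64],
    [0, 0, 0, 0, 0, 0, 64],
    [0, 0, 0, 0, 0, 0, 64],
  ],
  newtons=24,
)

```text
clock: 33.65
tool_pos: [0.4074, 0.3662, -0.0008]
ee_rot: [-0.052, 0.804, 0.589, 0.071]
ft_force: [-1.4, -3.3, 5.7]
opening: 0.69
finger_force: 26.5
```

Run:
```python
from h import *
setF(93.3); st(); grasp(412,379); place(90,50)
```

```text
t 33.6 p [ 0.4074  0.3662 -0.0008] j [-0.66  0.53 -0.14  2.09 -0.03  0.37 -1.05] F [-1.4 -3.3  5.7] op 0.69 ff 26.5
in hand mm [15.3  0.6 -8.3]
place total [ 217.6 -309.2  196.4] [-89.8  11.2  16.3] rows 12 each [ 18.1 -25.8  16.4] [-7.48  0.94  1.36]
```

Request:
jog_arm(
  increments=[
    [0, 0, 10, 0, 0, 0, 64],
    [0, 0, 35, 0, 0, 0, 64],
    [0, 0, 45, 0, 0, 0, 64],
    [0, 0, 45, 0, 0, 0, 64],
    [18, -20, 5, -7.5, 0.95, 1.35, 64],
    [18, -20, 5, -7.5, 0.95, 1.35, 64],
    [18, -20, 5, -7.5, 0.95, 1.35, 64],
    [18, -20, 5, -7.5, 0.95, 1.35, 64],
    [18, -20, 5, -7.5, 0.95, 1.35, 64],
    [18, -20, 5, -7.5, 0.95, 1.35, 64],
    [18, -20, 5, -7.5, 0.95, 1.35, 64],
    [18, -20, 5, -7.5, 0.95, 1.35, 64],
    [18, -20, 5, -7.5, 0.95, 1.35, 64],
    [18, -20, 5, -7.5, 0.95, 1.35, 64],
    [18, -20, 5, -7.5, 0.95, 1.35, 64],
    [18, -20, 5, -7.5, 0.95, 1.35, 64],
    [0, 0, 0, 0, 0, 0, 64],
    [0, 0, 0, 0, 0, 0, 64],
  ],
)

```text
clock: 35.45
tool_pos: [0.6227, 0.1266, 0.1929]
ee_rot: [0.467, 0.526, 0.556, -0.444]
ft_force: [-0.0, 0.5, -0.8]
opening: 0.69
finger_force: 26.6
```

Run:
```python
from h import *
setF(93.3); st(); place(60,0)
```

```text
t 35.5 p [0.6227 0.1266 0.1929] j [-0.87  1.01  0.24  1.37  0.82  1.78 -0.87] F [-0.   0.5 -0.8] op 0.69 ff 26.6
place total [   5.1 -119.5  -27.3] [ 0.2 -0.1  0.2] rows 3 each [  1.7 -39.8  -9.1] [ 0.08 -0.02  0.07]
```

Request:
jog_arm(
  increments=[
    [1.2, -24, -7, 0, 0, 0, 64],
    [1.2, -24, -7, 0, 0, 0, 64],
    [1.2, -24, -7, 0, 0, 0, 64],
    [1.2, -24, -6, 0, 0, 0, 64],
    [0, -21, 0, 0, 0, 0, 64],
    [0, 0, 0, 0, 0, 0, 64],
    [0, 0, 0, 0, 0, 0, 64],
  ],
)

```text
clock: 36.15
tool_pos: [0.6282, 0.0102, 0.168]
ee_rot: [0.468, 0.527, 0.556, -0.442]
ft_force: [-0.1, 1.4, -1.2]
opening: 0.693
finger_force: 26.6
```

Run:
```python
from h import *
setF(93.3); st(); place(60,0); place(5,0); held()
```

```text
t 36.1 p [0.6282 0.0102 0.168 ] j [-0.77  0.97  0.27  1.56  0.88  1.6  -0.94] F [-0.1  1.4 -1.2] op 0.693 ff 26.6
place total [-0.4 -3.2 -2.4] [0.  0.1 0.2] rows 1 each [-0.4 -3.2 -2.4] [0.04 0.13 0.18]
place total [ -0.4  -3.2 -57.4] [0.  0.1 0.2] rows 2 each [ -0.2  -1.6 -28.7] [0.02 0.07 0.09]
held predicted [0.6277 0.021  0.1544]
top 627 20 [61. 19.] topz 0.2016
scene 630 19 [61. 21.] topz 0.1993
```

Request:
jog_arm(
  increments=[
    [-0.5, -2.5, 0, 0, 0, 0, 64],
    [0, 0, -12, 0, 0, 0, 64],
    [0, 0, -12, 0, 0, 0, 64],
    [0, 0, -12, 0, 0, 0, 64],
    [0, 0, -10, 0, 0, 0, 64],
    [0, 0, -7, 0, 0, 0, 64],
    [0, 0, 0, 0, 0, 0, 64],
    [0, 0, 0, 0, 0, 0, 64],
  ],
)

```text
clock: 37.05
tool_pos: [0.6274, 0.007, 0.1134]
ee_rot: [0.468, 0.525, 0.556, -0.443]
ft_force: [-0.8, 1.8, -1.4]
opening: 0.696
finger_force: 26.8
```

Request:
jog_arm(
  increments=[
    [0, 0, -2, 0, 0, 0, 64],
    [0, 0, 0, 0, 0, 0, 64],
    [0, 0, 0, 0, 0, 0, 64],
  ],
)

```text
clock: 37.35
tool_pos: [0.6277, 0.0069, 0.1123]
ee_rot: [0.468, 0.526, 0.555, -0.443]
ft_force: [-0.7, 2.8, 0.7]
opening: 0.696
finger_force: 26.9
```

Run:
```python
from h import *
setF(93.3); st(); place(0,0)
```

```text
t 37.4 p [0.6277 0.0069 0.1123] j [-0.76  1.06  0.25  1.54  0.87  1.56 -1.  ] F [-0.7  2.8  0.7] op 0.696 ff 26.9
place total [ 0.2  0.1 -6.7] [0.3 0.  0.1] rows 1 each [ 0.2  0.1 -6.7] [0.26 0.02 0.15]
```

Request:
jog_arm(
  increments=[
    [0, 0, -2, 0, 0, 0, 64],
    [0, 0, 0, 0, 0, 0, 64],
    [0, 0, 0, 0, 0, 0, 64],
  ],
)

```text
clock: 37.65
tool_pos: [0.6277, 0.0069, 0.11]
ee_rot: [0.468, 0.525, 0.555, -0.443]
ft_force: [-0.1, 3.1, 1.4]
opening: 0.694
finger_force: 27.0
```

Request:
jog_arm(
  increments=[
    [0, 0, -1.5, 0, 0, 0, 64],
    [0, 0, 0, 0, 0, 0, 64],
    [0, 0, 0, 0, 0, 0, 64],
  ],
)

```text
clock: 37.95
tool_pos: [0.6276, 0.0068, 0.109]
ee_rot: [0.468, 0.525, 0.555, -0.443]
ft_force: [0.4, 4.6, 5.9]
opening: 0.694
finger_force: 27.2
```

Request:
jog_arm(
  increments=[
    [0, 0, 0.5, 0, 0, 0, 76],
    [0, 0, 0, 0, 0, 0, 88],
    [0, 0, 0, 0, 0, 0, 95],
    [0, 0, 0, 0, 0, 0, 95],
    [0, 12, 3, 0, 0, 0, 95],
    [0, 22, 6, 0, 0, 0, 95],
    [0, 30, 10, 0, 0, 0, 95],
    [0, 30, 15, 0, 0, 0, 60],
    [0, 0, 20, 0, 0, 0, 35],
    [0, 0, 0, 0, 0, 0, 35],
  ],
)

```text
clock: 38.95
tool_pos: [0.6283, 0.1026, 0.1654]
ee_rot: [0.469, 0.526, 0.555, -0.441]
ft_force: [0.3, -1.2, 0.7]
opening: 0.455
finger_force: 0.0
```

Run:
```python
from h import *
st(); t=cap("top"); c=cap("scene")
for k in(t,c): standing(k,93.3)
go(pegp(123.3,.13)+[0,.02,0],pegR(109),"hover"); arc(123.3,63.3,13); print(pegp(123.3))
```

```text
t 39.0 p [0.6283 0.1026 0.1654] j [-0.85  1.04  0.24  1.4   0.82  1.73 -0.91] F [ 0.3 -1.2  0.7] op 0.455 ff 0.0
slot 93.3 [0.627 0.018] top of coupon n 180 626 17 [61. 20.] z 0.1421
slot 93.3 [0.627 0.018] top of coupon n 156 629 15 [64. 21.] z 0.1406
hover total [-75.7 -38.7 -33.3] [59.3 11.6 14.4] rows 8 each [-9.5 -4.8 -4.2] [7.41 1.45 1.8 ]
[[10.2, 6.1], [10.7, 5.3], [11.1, 4.4], [11.4, 3.5], [11.6, 2.6], [11.8, 1.6], [11.9, 0.7], [11.9, -0.3], [11.9, -1.2], [11.7, -2.2], [11.5, -3.1], [11.2, -4.0], [10.9, -4.9]]
[0.55174462 0.04169949 0.056     ]
```

Request:
jog_arm(
  increments=[
    [-9.5, 0, 0, 7.4, 1.45, 1.8, 35],
    [-9.5, 0, 0, 7.4, 1.45, 1.8, 35],
    [-9.5, 0, -5, 7.4, 1.45, 1.8, 35],
    [-9.5, 0, -5, 7.4, 1.45, 1.8, 35],
    [-9.5, -8, -5, 7.4, 1.45, 1.8, 35],
    [-9.5, -9, -6, 7.4, 1.45, 1.8, 35],
    [-9.5, -9, -6, 7.4, 1.45, 1.8, 35],
    [-9.5, -10, -6, 7.4, 1.45, 1.8, 35],
    [0, -10, 0, 0, 0, 0, 35],
    [0, -10, -10, 0, 0, 0, 35],
    [0, 0, -10, 0, 0, 0, 35],
    [0, 0, 0, 0, 0, 0, 35],
  ],
)

```text
clock: 40.25
tool_pos: [0.5502, 0.0458, 0.1071]
ee_rot: [0.141, 0.57, 0.803, -0.103]
ft_force: [0.4, 0.4, -0.7]
opening: 0.353
finger_force: 0.0
```

Run:
```python
from h import *
st(); go(pegp(123.3,.05),pegR(109))
```

```text
t 40.2 p [0.5502 0.0458 0.1071] j [-0.36  0.43 -0.05  1.95  0.5   0.86 -0.42] F [ 0.4  0.4 -0.7] op 0.353 ff 0.0
 total [  1.6  -4.1 -57.1] [ 0.2 -0.2 -0.2] rows 2 each [  0.8  -2.  -28.6] [ 0.11 -0.1  -0.08]
```

Request:
jog_arm(
  increments=[
    [1.5, -3, -15, 0, 0, 0, 35],
    [0, 0, -22, 0, 0, 0, 35],
    [0, 0, -20, 0, 0, 0, 35],
    [0, 0, 0, 0, 0, 0, 35],
    [0, 0, 0, 0, 0, 0, 8],
    [0, 0, 0, 0, 0, 0, 8],
    [0, 0, 0, 0, 0, 0, 8],
    [0, 0, 0, 0, 0, 0, 8],
  ],
  newtons=25,
)

```text
clock: 41.05
tool_pos: [0.5525, 0.0431, 0.0526]
ee_rot: [0.142, 0.571, 0.802, -0.101]
ft_force: [-2.3, 4.9, -9.6]
opening: 0.149
finger_force: 24.5
```

Request:
jog_arm(
  increments=[
    [10.2, 6.1, 0, 0, 0, -2.3, 8],
    [10.7, 5.3, 0, 0, 0, -2.3, 8],
    [11.1, 4.4, 0, 0, 0, -2.3, 8],
    [11.4, 3.5, 0, 0, 0, -2.3, 8],
    [11.6, 2.6, 0, 0, 0, -2.3, 8],
    [11.8, 1.6, 0, 0, 0, -2.3, 8],
    [11.9, 0.7, 0, 0, 0, -2.3, 8],
    [11.9, -0.3, 0, 0, 0, -2.3, 8],
    [11.9, -1.2, 0, 0, 0, -2.3, 8],
    [11.7, -2.2, 0, 0, 0, -2.3, 8],
    [11.5, -3.1, 0, 0, 0, -2.3, 8],
    [11.2, -4, 0, 0, 0, -2.3, 8],
    [10.9, -4.9, 0, 0, 0, -2.3, 8],
    [0, 0, 0, 0, 0, 0, 8],
    [0, 0, 0, 0, 0, 0, 8],
  ],
)

```text
clock: 42.55
tool_pos: [0.7018, 0.0513, 0.053]
ee_rot: [0.111, 0.759, 0.628, -0.133]
ft_force: [1.8, 5.1, -6.7]
opening: 0.146
finger_force: 24.9
```

Request:
jog_arm(
  increments=[
    [0, 0, 0, 0, 0, 0, 40],
    [0, 0, 0, 0, 0, 0, 40],
    [0, 3, 30, 0, 0, 0, 40],
    [0, 10, 30, 0, 0, 0, 35],
    [0, 10, 20, 0, 0, 0, 35],
    [0, 0, 0, 0, 0, 0, 35],
  ],
)

```text
clock: 43.15
tool_pos: [0.7026, 0.0748, 0.1373]
ee_rot: [0.113, 0.759, 0.628, -0.132]
ft_force: [0.0, 1.2, 0.7]
opening: 0.349
finger_force: 0.0
```

Run:
```python
from h import *
st(); k=pegs(); go(pegp(123.3,.13)+[0,.02,0],pegR(109),"hover")
for a in (33.3,93.3,333.3): standing(k,a)
```

```text
t 43.1 p [0.7026 0.0748 0.1373] j [-0.35  0.71  0.04  1.35  0.29  1.26 -0.62] F [0.  1.2 0.7] op 0.349 ff 0.0
top pegs [(np.float64(62.6), 148, 21), (np.float64(122.5), 150, 19), (np.float64(-117.6), 149, 9)] slot angle [np.float64(32.6), np.float64(32.5), np.float64(32.4)]
scene pegs [(np.float64(61.3), 148, 25), (np.float64(1.8), 149, 25)] slot angle [np.float64(31.3), np.float64(31.8)]
hover total [-149.1  -11.    -3.6] [ 0.2  0.1 29.8] rows 4 each [-37.3  -2.7  -0.9] [0.04 0.01 7.46]
slot 33.3 [ 0.717 -0.027] top of coupon n 107 712 -23 [23. 38.] z 0.1402
slot 93.3 [0.627 0.018] top of coupon n 160 630 17 [63. 21.] z 0.1404
slot 333.3 [ 0.722 -0.127] top of coupon n 74 721 -128 [64. 21.] z 0.1407
```

Request:
jog_arm(
  increments=[
    [-30, 10, 10, 0, 0, 6, 35],
    [-30, 5, 10, 0, 0, 6, 35],
    [-30, 0, 0, 0, 0, 6, 35],
    [-30, -10, -10, 0, 0, 6, 35],
    [-29, -18, -10, 0, 0, 6, 35],
    [0, -18, -10, 0, 0, 0, 35],
    [0, 0, -20, 0, 0, 0, 35],
    [0, 0, 0, 0, 0, 0, 35],
  ],
)

```text
clock: 44.05
tool_pos: [0.5493, 0.04, 0.1003]
ee_rot: [0.141, 0.571, 0.802, -0.104]
ft_force: [0.8, -0.3, -0.5]
opening: 0.355
finger_force: 0.0
```

Run:
```python
from h import *
st(); go(pegp(122.2,.05),pegR(109)); arc(122.2,64,13)
```

```text
t 44.0 p [0.5493 0.04   0.1003] j [-0.35  0.44 -0.04  1.96  0.5   0.84 -0.42] F [ 0.8 -0.3 -0.5] op 0.355 ff 0.0
 total [  4.8   3.2 -50.3] [ 0.3 -0.3 -0.1] rows 2 each [  2.4   1.6 -25.2] [ 0.13 -0.13 -0.03]
[[10.0, 5.8], [10.4, 5.0], [10.8, 4.1], [11.1, 3.3], [11.3, 2.4], [11.5, 1.5], [11.5, 0.6], [11.6, -0.3], [11.5, -1.2], [11.4, -2.1], [11.2, -3.0], [10.9, -3.8], [10.6, -4.7]]
```

Request:
jog_arm(
  increments=[
    [5, 3, 0, 0, 0, 0, 35],
    [0, 0, -18, 0, 0, 0, 35],
    [0, 0, -18, 0, 0, 0, 35],
    [0, 0, -12, 0, 0, 0, 35],
    [0, 0, 0, 0, 0, 0, 35],
    [0, 0, 0, 0, 0, 0, 8],
    [0, 0, 0, 0, 0, 0, 8],
    [0, 0, 0, 0, 0, 0, 8],
    [0, 0, 0, 0, 0, 0, 8],
  ],
)

```text
clock: 44.95
tool_pos: [0.557, 0.0456, 0.0553]
ee_rot: [0.142, 0.571, 0.802, -0.101]
ft_force: [0.1, 1.9, -2.2]
opening: 0.147
finger_force: 24.6
```

Request:
jog_arm(
  increments=[
    [10, 5.8, 0, 0, 0, -2.3, 8],
    [10.4, 5, 0, 0, 0, -2.3, 8],
    [10.8, 4.1, 0, 0, 0, -2.3, 8],
    [11.1, 3.3, 0, 0, 0, -2.3, 8],
    [11.3, 2.4, 0, 0, 0, -2.3, 8],
    [11.5, 1.5, 0, 0, 0, -2.3, 8],
    [11.5, 0.6, 0, 0, 0, -2.3, 8],
    [11.6, -0.3, 0, 0, 0, -2.3, 8],
    [11.5, -1.2, 0, 0, 0, -2.3, 8],
    [11.4, -2.1, 0, 0, 0, -2.3, 8],
    [11.2, -3, 0, 0, 0, -2.3, 8],
    [10.9, -3.8, 0, 0, 0, -2.3, 8],
    [10.6, -4.7, 0, 0, 0, -2.3, 8],
    [0, 0, 0, 0, 0, 0, 8],
    [0, 0, 0, 0, 0, 0, 8],
  ],
)

```text
clock: 46.45
tool_pos: [0.7009, 0.0528, 0.0552]
ee_rot: [0.112, 0.758, 0.628, -0.134]
ft_force: [0.1, 0.3, 1.3]
opening: 0.147
finger_force: 25.1
```

Request:
jog_arm(
  increments=[
    [0, 0, 0, 0, 0, 0, 40],
    [0, 0, 0, 0, 0, 0, 40],
    [0, 3, 30, 0, 0, 0, 60],
    [0, 20, 35, 0, 0, 0, 60],
    [0, 35, 20, 0, 0, 0, 86],
    [0, 45, 0, 0, 0, 0, 86],
    [-10, 45, 0, 0, 0, 0, 86],
    [-10, 45, 0, 0, 0, 0, 86],
    [0, 0, 0, 0, 0, 0, 86],
  ],
)

```text
clock: 47.35
tool_pos: [0.6767, 0.2565, 0.1388]
ee_rot: [0.109, 0.755, 0.633, -0.133]
ft_force: [-1.3, 1.1, -0.2]
opening: 0.865
finger_force: 0.0
```

Run:
```python
from h import *
st(); k=pegs(); t=cap("top"); print(coupons(k),coupons(t)); pick(446,213,15.8,e=-11,hov=80)
for a in (34,94,334,274): standing(k,a)
```

```text
t 47.4 p [0.6767 0.2565 0.1388] j [-0.56  0.79  0.01  1.2   0.25  1.4  -0.8 ] F [-1.3  1.1 -0.2] op 0.865 ff 0.0
top pegs [(np.float64(2.5), 145, 10), (np.float64(63.4), 147, 24), (np.float64(-58.0), 146, 9), (np.float64(-117.4), 148, 14), (np.float64(123.0), 149, 21)] slot angle [np.float64(32.5), np.float64(33.4), np.float64(32.0), np.float64(32.6), np.float64(33.0)]
scene pegs [(np.float64(121.8), 146, 19), (np.float64(61.7), 148, 22), (np.float64(2.5), 150, 27)] slot angle [np.float64(31.8), np.float64(31.7), np.float64(32.5)]
[(637, 485, 103, 39, -30.8), (449, 212, 104, 60, 15.8)] []
hover total [-246.9  -36.4  -60.7] [ 23.4 -21.4 -62. ] rows 9 each [-27.4  -4.   -6.7] [ 2.6  -2.38 -6.89]
pick tcp [ 0.4334  0.2094 -0.0008]
slot 34 [ 0.716 -0.026] top of coupon n 113 713 -21 [25. 40.] z 0.1409
slot 94 none 0
slot 334 [ 0.723 -0.126] top of coupon n 74 721 -131 [64. 20.] z 0.1409
slot 274 [ 0.64  -0.182] top of coupon n 87 639 -176 [60. 12.] z 0.1405
```

Run:
```python
from h import *
t=r.capture("top"); d=np.load("top0.npz"); P=d["P"]; hsv=cv2.cvtColor(d["img"],cv2.COLOR_RGB2HSV)
m=(hsv[...,0]>18)&(hsv[...,0]<32)&(hsv[...,1]>200)&(hsv[...,2]>100)&(P[...,1]>.1)&(P[...,1]<.35)&(P[...,0]>.2)
m=cv2.morphologyEx(m.astype(np.uint8),cv2.MORPH_OPEN,np.ones((3,3))); q=P[m>0]
print("squeegee",cv2.boxPoints(cv2.minAreaRect((q[:,:2]*1000).astype(np.float32))).round())
m=(P[...,2]>.019)&(P[...,2]<.03)&(abs(P[...,0]-.417)<.08)&(abs(P[...,1]-.095)<.08); q=P[m]; print("tape",cv2.minEnclosingCircle((q[:,:2]*1000).astype(np.float32)))
M=pickR(15.8)[1]
for off in(0,5,15):
    h,_=pickR(15.8); g=np.array([445,213])+off*h[:2]
    for s in(-1,1): print(off,[(g+s*w*M[:2,1]+a*h[:2]).round() for w in(30,51) for a in(-11,11)])
```

```text
squeegee [[277. 267.]
 [328. 171.]
 [403. 210.]
 [352. 307.]]
tape ((438.0413818359375, 68.62074279785156), 78.29833221435547)
0 [array([447., 245.]), array([426., 239.]), array([442., 265.]), array([421., 259.])]
0 [array([464., 187.]), array([443., 181.]), array([469., 167.]), array([448., 161.])]
5 [array([443., 244.]), array([421., 238.]), array([437., 264.]), array([416., 258.])]
5 [array([459., 186.]), array([438., 180.]), array([465., 166.]), array([443., 160.])]
15 [array([433., 241.]), array([412., 235.]), array([427., 261.]), array([406., 255.])]
15 [array([449., 183.]), array([428., 177.]), array([455., 163.]), array([434., 157.])]
```

Run:
```python
from h import *
pick(445,213,15.8,e=-11,hov=80,off=10)
```

```text
hover total [-243.6  -33.7  -60.8] [ 23.4 -21.5 -61.9] rows 9 each [-27.1  -3.7  -6.8] [ 2.6  -2.38 -6.88]
pick tcp [ 0.4372  0.2108 -0.0008]
```

Request:
jog_arm(
  increments=[
    [-27, -2, 0, 2.6, -2.4, -6.9, 86],
    [-27, -2, 0, 2.6, -2.4, -6.9, 86],
    [-27, -4, 0, 2.6, -2.4, -6.9, 86],
    [-27, -4, 0, 2.6, -2.4, -6.9, 86],
    [-27, -4, -5, 2.6, -2.4, -6.9, 86],
    [-27, -4, -10, 2.6, -2.4, -6.9, 86],
    [-27, -4, -15, 2.6, -2.4, -6.9, 86],
    [-27, -4, -15, 2.6, -2.4, -6.9, 86],
    [-27, -4, -15, 2.6, -2.4, -6.9, 86],
    [0, 0, 0, 0, 0, 0, 86],
    [0, 0, 0, 0, 0, 0, 86],
  ],
)

```text
clock: 48.65
tool_pos: [0.4373, 0.2124, 0.0802]
ee_rot: [-0.011, 0.987, 0.135, 0.088]
ft_force: [1.7, 0.1, 0.4]
opening: 0.86
finger_force: 0.0
```

Run:
```python
from h import *
st(); k=cap("scene"); print(coupons(k)); pick(445,213,15.8,e=-11,hov=0,off=10)
```

```text
t 48.6 p [0.4373 0.2124 0.0802] j [-0.72  0.29  0.15  2.22  0.03  0.47 -1.9 ] F [1.7 0.1 0.4] op 0.86 ff 0.0
[(637, 485, 103, 39, -30.8), (450, 213, 106, 59, 13.9)]
hover total [ -1.6  -2.6 -81.6] [-0.   0.2  0.2] rows 2 each [ -0.8  -1.3 -40.8] [-0.    0.12  0.11]
pick tcp [ 0.4372  0.2108 -0.0008]
```

Request:
jog_arm(
  increments=[
    [-0.5, -2, 0, 0, 0, 0, 86],
    [0, 0, -30, 0, 0, 0, 86],
    [0, 0, -25, 0, 0, 0, 86],
    [0, 0, -13, 0, 0, 0, 86],
    [0, 0, -8, 0, 0, 0, 86],
    [0, 0, 0, 0, 0, 0, 86],
    [0, 0, 0, 0, 0, 0, 86],
  ],
)

```text
clock: 49.4
tool_pos: [0.4379, 0.2119, 0.0043]
ee_rot: [-0.012, 0.987, 0.135, 0.088]
ft_force: [0.7, 0.7, -0.2]
opening: 0.862
finger_force: 0.0
```

Run:
```python
from h import *
st(); pick(445,213,15.8,e=-11,hov=0,off=10)
```

```text
t 49.4 p [0.4379 0.2119 0.0043] j [-0.7   0.45  0.13  2.26  0.01  0.27 -1.89] F [ 0.7  0.7 -0.2] op 0.862 ff 0.0
hover total [-0.7 -1.1 -5.1] [0.  0.2 0.2] rows 1 each [-0.7 -1.1 -5.1] [0.01 0.18 0.22]
pick tcp [ 0.4372  0.2108 -0.0008]
```

Request:
jog_arm(
  increments=[
    [-0.5, -1, -5, 0, 0, 0, 86],
    [0, 0, 0, 0, 0, 0, 64],
    [0, 0, 0, 0, 0, 0, 64],
    [0, 0, 0, 0, 0, 0, 64],
    [0, 0, 0, 0, 0, 0, 64],
    [0, 0, 0, 0, 0, 0, 64],
  ],
  newtons=24,
)

```text
clock: 50.0
tool_pos: [0.4367, 0.2109, -0.0008]
ee_rot: [-0.012, 0.987, 0.135, 0.088]
ft_force: [-1.6, -1.7, 6.9]
opening: 0.693
finger_force: 26.5
```

Run:
```python
from h import *
setF(92.5); st(); grasp(445,213); place(90,50)
```

```text
t 50.0 p [ 0.4367  0.2109 -0.0008] j [-0.69  0.46  0.12  2.27  0.    0.25 -1.89] F [-1.6 -1.7  6.9] op 0.693 ff 26.5
in hand mm [10.3  0.3 -9.1]
place total [ 190.2 -153.9  191.4] [-77.6  56.3  59.4] rows 14 each [ 13.6 -11.   13.7] [-5.54  4.02  4.25]
```

Request:
jog_arm(
  increments=[
    [0, 0, 10, 0, 0, 0, 64],
    [0, 0, 35, 0, 0, 0, 64],
    [0, 0, 45, 0, 0, 0, 64],
    [0, 0, 45, 0, 0, 0, 64],
    [13.5, -5, 4, -5.55, 4, 4.25, 64],
    [13.5, -5, 4, -5.55, 4, 4.25, 64],
    [13.5, -5, 4, -5.55, 4, 4.25, 64],
    [13.5, -5, 4, -5.55, 4, 4.25, 64],
    [13.5, -5, 4, -5.55, 4, 4.25, 64],
    [13.5, -5, 4, -5.55, 4, 4.25, 64],
    [13.5, -5, 4, -5.55, 4, 4.25, 64],
    [13.5, -5, 4, -5.55, 4, 4.25, 64],
    [13.5, -5, 4, -5.55, 4, 4.25, 64],
    [13.5, -5, 4, -5.55, 4, 4.25, 64],
    [13.5, -5, 4, -5.55, 4, 4.25, 64],
    [13.5, -5, 4, -5.55, 4, 4.25, 64],
    [13.5, -5, 4, -5.55, 4, 4.25, 64],
    [13.5, -5, 4, -5.55, 4, 4.25, 64],
    [0, 0, 0, 0, 0, 0, 64],
    [0, 0, 0, 0, 0, 0, 64],
  ],
)

```text
clock: 52.0
tool_pos: [0.625, 0.1413, 0.1896]
ee_rot: [0.465, 0.531, 0.554, -0.442]
ft_force: [0.3, -0.5, -0.3]
opening: 0.69
finger_force: 26.6
```

Run:
```python
from h import *
setF(92.5); st(); place(60,0)
```

```text
t 52.0 p [0.625  0.1413 0.1896] j [-0.87  1.03  0.24  1.33  0.8   1.8  -0.86] F [ 0.3 -0.5 -0.3] op 0.69 ff 26.6
place total [   4.1 -134.1  -29. ] [-0.2  0.3 -0.1] rows 3 each [  1.4 -44.7  -9.7] [-0.07  0.09 -0.04]
```

Request:
jog_arm(
  increments=[
    [1, -26, -5, 0, 0, 0, 64],
    [1, -26, -5, 0, 0, 0, 64],
    [1, -26, -5, 0, 0, 0, 64],
    [1, -26, -5, 0, 0, 0, 64],
    [0, -26, 0, -0.2, 0.2, 0, 64],
    [0, -4, 0, 0, 0, 0, 64],
    [0, 0, 0, 0, 0, 0, 64],
    [0, 0, 0, 0, 0, 0, 64],
  ],
)

```text
clock: 52.8
tool_pos: [0.6299, 0.0081, 0.1704]
ee_rot: [0.465, 0.53, 0.554, -0.443]
ft_force: [-0.4, 1.2, -0.0]
opening: 0.691
finger_force: 26.5
```

Run:
```python
from h import *
setF(92.5); st(); place(5,0); held()
```

```text
t 52.8 p [0.6299 0.0081 0.1704] j [-0.77  0.97  0.27  1.55  0.88  1.6  -0.94] F [-0.4  1.2 -0. ] op 0.691 ff 26.5
place total [ -0.8  -1.  -64.8] [-0.1  0.1 -0.2] rows 2 each [ -0.4  -0.5 -32.4] [-0.04  0.06 -0.1 ]
held predicted [0.6294 0.0189 0.1618]
top 629 4 [60. 47.] topz 0.2113
scene 633 2 [63. 49.] topz 0.2094
```

Request:
jog_arm(
  increments=[
    [-0.8, -0.8, 0, 0, 0, 0, 64],
    [0, 0, -14, 0, 0, 0, 64],
    [0, 0, -14, 0, 0, 0, 64],
    [0, 0, -12, 0, 0, 0, 64],
    [0, 0, -12, 0, 0, 0, 64],
    [0, 0, -9, 0, 0, 0, 64],
    [0, 0, 0, 0, 0, 0, 64],
    [0, 0, 0, 0, 0, 0, 64],
  ],
)

```text
clock: 53.7
tool_pos: [0.6286, 0.0065, 0.1078]
ee_rot: [0.465, 0.528, 0.555, -0.444]
ft_force: [-1.2, 3.0, -2.6]
opening: 0.695
finger_force: 26.9
```

Request:
jog_arm(
  increments=[
    [0, 0, -2, 0, 0, 0, 64],
    [0, 0, 0, 0, 0, 0, 64],
    [0, 0, 0, 0, 0, 0, 64],
  ],
)

```text
clock: 54.0
tool_pos: [0.6288, 0.0065, 0.1075]
ee_rot: [0.465, 0.529, 0.554, -0.444]
ft_force: [-1.3, 4.3, -0.3]
opening: 0.694
finger_force: 27.1
```

Run:
```python
from h import *
setF(92.5); st(); place(0,0)
```

```text
t 54.0 p [0.6288 0.0065 0.1075] j [-0.76  1.07  0.25  1.53  0.87  1.56 -1.  ] F [-1.3  4.3 -0.3] op 0.694 ff 27.1
place total [ 0.3  0.6 -6.9] [ 0.1  0.  -0.2] rows 1 each [ 0.3  0.6 -6.9] [ 0.06  0.02 -0.2 ]
```

Request:
jog_arm(
  increments=[
    [0, 0.5, -2, 0, 0, 0, 64],
    [0, 0, 0, 0, 0, 0, 64],
    [0, 0, 0, 0, 0, 0, 64],
  ],
)

```text
clock: 54.3
tool_pos: [0.6291, 0.0067, 0.1057]
ee_rot: [0.466, 0.528, 0.554, -0.444]
ft_force: [0.3, 4.3, 2.6]
opening: 0.693
finger_force: 27.1
```

Request:
jog_arm(
  increments=[
    [0, 0, -1.5, 0, 0, 0, 64],
    [0, 0, 0, 0, 0, 0, 64],
    [0, 0, 0, 0, 0, 0, 64],
  ],
)

```text
clock: 54.6
tool_pos: [0.6291, 0.0067, 0.1035]
ee_rot: [0.466, 0.528, 0.554, -0.444]
ft_force: [0.4, 5.6, 3.1]
opening: 0.697
finger_force: 27.1
```

Request:
jog_arm(
  increments=[
    [0, 0, -1, 0, 0, 0, 64],
    [0, 0, 0, 0, 0, 0, 64],
    [0, 0, 0, 0, 0, 0, 64],
  ],
)

```text
clock: 54.9
tool_pos: [0.629, 0.0067, 0.1025]
ee_rot: [0.466, 0.528, 0.554, -0.444]
ft_force: [-0.1, 4.7, 2.1]
opening: 0.692
finger_force: 27.2
```

Request:
jog_arm(
  increments=[
    [0, 0, -1, 0, 0, 0, 64],
    [0, 0, 0, 0, 0, 0, 64],
    [0, 0, 0, 0, 0, 0, 64],
  ],
)

```text
clock: 55.2
tool_pos: [0.629, 0.0067, 0.1015]
ee_rot: [0.466, 0.528, 0.554, -0.444]
ft_force: [0.2, 5.5, 2.9]
opening: 0.695
finger_force: 27.2
```

Request:
jog_arm(
  increments=[
    [0, 0, 0, 0, 0, 0, 76],
    [0, 0, 0, 0, 0, 0, 88],
    [0, 0, 0, 0, 0, 0, 95],
    [0, 0, 0, 0, 0, 0, 95],
    [0, 12, 3, 0, 0, 0, 95],
    [0, 22, 6, 0, 0, 0, 95],
    [0, 30, 10, 0, 0, 0, 95],
    [0, 30, 15, 0, 0, 0, 60],
    [0, 0, 20, 0, 0, 0, 35],
    [0, 0, 0, 0, 0, 0, 35],
  ],
)

```text
clock: 56.2
tool_pos: [0.6296, 0.1024, 0.158]
ee_rot: [0.466, 0.529, 0.554, -0.442]
ft_force: [-0.0, -0.9, 0.9]
opening: 0.456
finger_force: 0.0
```

Run:
```python
from h import *
st(); k=pegs(); t=cap("top")
for q in(t,k): standing(q,92.5)
go(pegp(122.5,.13)+[0,.02,0],pegR(109),"hover")
```

```text
t 56.2 p [0.6296 0.1024 0.158 ] j [-0.84  1.05  0.24  1.39  0.82  1.73 -0.91] F [-0.  -0.9  0.9] op 0.456 ff 0.0
top pegs [(np.float64(2.7), 146, 11), (np.float64(63.1), 147, 21), (np.float64(-58.1), 147, 10), (np.float64(-117.4), 148, 14), (np.float64(123.0), 149, 20)] slot angle [np.float64(32.7), np.float64(33.1), np.float64(31.9), np.float64(32.6), np.float64(33.0)]
scene pegs [(np.float64(121.7), 146, 20), (np.float64(61.5), 148, 21), (np.float64(2.4), 150, 25)] slot angle [np.float64(31.7), np.float64(31.5), np.float64(32.4)]
slot 92.5 [0.629 0.018] top of coupon n 179 629 18 [63. 20.] z 0.1419
slot 92.5 [0.629 0.018] top of coupon n 159 631 15 [63. 20.] z 0.1406
hover total [-75.1 -36.9 -25.3] [59.2 11.3 14.8] rows 8 each [-9.4 -4.6 -3.2] [7.4  1.41 1.85]
```

Four loaded. The last turn brings the empty slot to the front.

Request:
jog_arm(
  increments=[
    [-9.4, 0, 0, 7.4, 1.4, 1.85, 35],
    [-9.4, 0, 0, 7.4, 1.4, 1.85, 35],
    [-9.4, 0, -3, 7.4, 1.4, 1.85, 35],
    [-9.4, 0, -4, 7.4, 1.4, 1.85, 35],
    [-9.4, -8, -4, 7.4, 1.4, 1.85, 35],
    [-9.4, -9, -5, 7.4, 1.4, 1.85, 35],
    [-9.4, -9, -5, 7.4, 1.4, 1.85, 35],
    [-9.4, -10, -5, 7.4, 1.4, 1.85, 35],
    [0, -10, 0, 0, 0, 0, 35],
    [0, -10, -10, 0, 0, 0, 35],
    [0, 0, -10, 0, 0, 0, 35],
    [0, 0, 0, 0, 0, 0, 35],
    [0, 0, 0, 0, 0, 0, 35],
  ],
)

```text
clock: 57.65
tool_pos: [0.5531, 0.0465, 0.1079]
ee_rot: [0.142, 0.571, 0.802, -0.101]
ft_force: [0.5, 1.1, 0.4]
opening: 0.352
finger_force: 0.0
```

Run:
```python
from h import *
st(); go(pegp(122.5,.05),pegR(109)); arc(122.5,64,13)
```

```text
t 57.6 p [0.5531 0.0465 0.1079] j [-0.35  0.43 -0.06  1.94  0.5   0.86 -0.42] F [0.5 1.1 0.4] op 0.352 ff 0.0
 total [  0.4  -3.6 -57.9] [ 0.  -0.  -0.2] rows 2 each [  0.2  -1.8 -29. ] [ 0.02 -0.   -0.08]
[[10.0, 5.9], [10.5, 5.0], [10.8, 4.2], [11.1, 3.3], [11.4, 2.5], [11.5, 1.6], [11.6, 0.7], [11.6, -0.3], [11.6, -1.2], [11.4, -2.1], [11.2, -3.0], [11.0, -3.8], [10.6, -4.7]]
```

Request:
jog_arm(
  increments=[
    [0, -3, -15, 0, 0, 0, 35],
    [0, 0, -22, 0, 0, 0, 35],
    [0, 0, -18, 0, 0, 0, 35],
    [0, 0, 0, 0, 0, 0, 35],
    [0, 0, 0, 0, 0, 0, 8],
    [0, 0, 0, 0, 0, 0, 8],
    [0, 0, 0, 0, 0, 0, 8],
    [0, 0, 0, 0, 0, 0, 8],
  ],
  newtons=25,
)

```text
clock: 58.45
tool_pos: [0.5537, 0.0426, 0.0546]
ee_rot: [0.142, 0.572, 0.802, -0.099]
ft_force: [-1.6, 4.3, -4.8]
opening: 0.147
finger_force: 24.7
```

Request:
jog_arm(
  increments=[
    [10, 5.9, 0, 0, 0, -2.3, 8],
    [10.5, 5, 0, 0, 0, -2.3, 8],
    [10.8, 4.2, 0, 0, 0, -2.3, 8],
    [11.1, 3.3, 0, 0, 0, -2.3, 8],
    [11.4, 2.5, 0, 0, 0, -2.3, 8],
    [11.5, 1.6, 0, 0, 0, -2.3, 8],
    [11.6, 0.7, 0, 0, 0, -2.3, 8],
    [11.6, -0.3, 0, 0, 0, -2.3, 8],
    [11.6, -1.2, 0, 0, 0, -2.3, 8],
    [11.4, -2.1, 0, 0, 0, -2.3, 8],
    [11.2, -3, 0, 0, 0, -2.3, 8],
    [11, -3.8, 0, 0, 0, -2.3, 8],
    [10.6, -4.7, 0, 0, 0, -2.3, 8],
    [0, 0, 0, 0, 0, 0, 8],
    [0, 0, 0, 0, 0, 0, 8],
  ],
)

```text
clock: 59.95
tool_pos: [0.6989, 0.0504, 0.0547]
ee_rot: [0.112, 0.76, 0.627, -0.132]
ft_force: [2.9, 4.0, -2.5]
opening: 0.144
finger_force: 25.2
```

Request:
jog_arm(
  increments=[
    [0, 0, 0, 0, 0, 0, 40],
    [0, 0, 0, 0, 0, 0, 40],
    [0, 3, 30, 0, 0, 0, 30],
    [0, 20, 40, 0, 0, 0, 0],
    [0, 40, 30, 0, 0, 0, 0],
    [0, 40, 30, 0, 0, 0, 0],
    [-20, 40, 10, 0, 0, 0, 0],
    [-30, 30, 10, 0, 0, 0, 0],
    [0, 0, 0, 0, 0, 0, 0],
  ],
)

```text
clock: 60.85
tool_pos: [0.6441, 0.2304, 0.2061]
ee_rot: [0.11, 0.757, 0.631, -0.132]
ft_force: [0.9, 0.5, -0.5]
opening: 0.001
finger_force: 0.0
```

Run:
```python
from h import *
st(); k=pegs(); t=cap("top")
for a in(33,93,153,213,273,333): 
    for q in(t,k): standing(q,a)
x=t["img"][140:260,310:530,::-1]; y=k["img"][160:320,150:330,::-1]
cv2.imwrite("pics/f1.png",np.hstack([cv2.resize(x,(440,240)),cv2.resize(y,(270,240))]))
print(coupons(k),coupons(t))
```

```text
t 60.9 p [0.6441 0.2304 0.2061] j [-0.55  0.66  0.    1.28  0.26  1.44 -0.79] F [ 0.9  0.5 -0.5] op 0.001 ff 0.0
top pegs [(np.float64(3.4), 147, 10), (np.float64(-56.9), 146, 12), (np.float64(63.8), 148, 22), (np.float64(-117.0), 148, 18), (np.float64(123.4), 149, 22)] slot angle [np.float64(33.4), np.float64(33.1), np.float64(33.8), np.float64(33.0), np.float64(33.4)]
scene pegs [(np.float64(122.8), 146, 19), (np.float64(62.6), 148, 21), (np.float64(3.1), 150, 25)] slot angle [np.float64(32.8), np.float64(32.6), np.float64(33.1)]
slot 33 [ 0.717 -0.028] top of coupon n 93 715 -27 [20. 60.] z 0.142
slot 33 [ 0.717 -0.028] top of coupon n 115 711 -21 [23. 39.] z 0.141
slot 93 none 0
slot 93 none 0
slot 153 [ 0.544 -0.037] top of coupon n 89 544 -36 [59. 21.] z 0.1425
slot 153 [ 0.544 -0.037] top of coupon n 98 550 -32 [49. 22.] z 0.14
slot 213 [ 0.549 -0.136] top of coupon n 119 554 -144 [20. 42.] z 0.1421
slot 213 [ 0.549 -0.136] top of coupon n 65 551 -139 [25. 59.] z 0.1403
slot 273 none 0
slot 273 [ 0.638 -0.182] top of coupon n 80 638 -177 [61. 11.] z 0.1404
slot 333 [ 0.722 -0.127] top of coupon n 123 717 -132 [46. 22.] z 0.1424
slot 333 [ 0.722 -0.127] top of coupon n 73 722 -129 [60. 20.] z 0.1403
[(637, 485, 103, 39, -30.8)] []
```

View pics/f1.png

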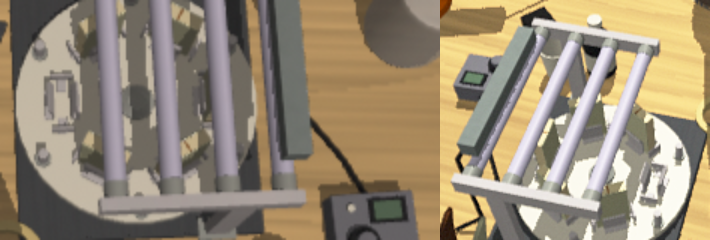

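All five coupons stand, with tops at 0.142. The empty slot at (60,100) in the left crop is at the front. Next I locate the button.

Run:
```python
from h import *
ims=[]
for n in("top","scene"):
    k=cap(n); P=k["P"]
    m=(abs(P[...,0]-.45)<.05)&(abs(P[...,1]+.38)<.05)&(P[...,2]>.06)&(P[...,2]<.085); q=P[m]
    print(n,m.sum(),np.percentile(q,[3,50,97],axis=0).round(4).tolist(),cv2.minEnclosingCircle((q[:,:2]*1000).astype(np.float32)))
    h=q[q[:,2]>.066]; print(" high",len(h),h.mean(0).round(4),h.max(0).round(4),h.min(0).round(4))
    u,v=map(int,proj(k,[.45,-.38,.065])); print(u,v); ims.append(cv2.resize(k["img"][v-25:v+25,u-25:u+25,::-1],(390,390),interpolation=cv2.INTER_CUBIC))
    hsv=cv2.cvtColor(k["img"],cv2.COLOR_RGB2HSV)
    print(k["img"][v,u-8:u+9:2].tolist())
cv2.imwrite("pics/btn.png",np.hstack(ims))
```

```text
top 97 [[0.4352, -0.3935, 0.0603], [0.4481, -0.3794, 0.0656], [0.4617, -0.365, 0.0717]] ((448.9135437011719, -378.3332824707031), 19.80747413635254)
 high 45 [ 0.4484 -0.3794  0.0689] [ 0.4607 -0.3683  0.0736] [ 0.4371 -0.3909  0.0661]
493 259
[[29, 29, 29], [31, 31, 31], [80, 76, 78], [100, 96, 99], [101, 97, 99], [102, 98, 101], [101, 97, 100], [36, 36, 36], [101, 97, 99]]
scene 38 [[0.4405, -0.3928, 0.0614], [0.4541, -0.3831, 0.0661], [0.4636, -0.3753, 0.0705]] ((455.0562744140625, -387.5416564941406), 15.526199340820312)
 high 20 [ 0.4525 -0.3807  0.068 ] [ 0.4637 -0.375   0.0708] [ 0.441  -0.3917  0.0661]
188 199
[[143, 142, 148], [139, 135, 144], [118, 118, 124], [142, 142, 146], [142, 144, 151], [149, 151, 151], [158, 169, 161], [159, 168, 159], [157, 165, 158]]
```

View pics/btn.png

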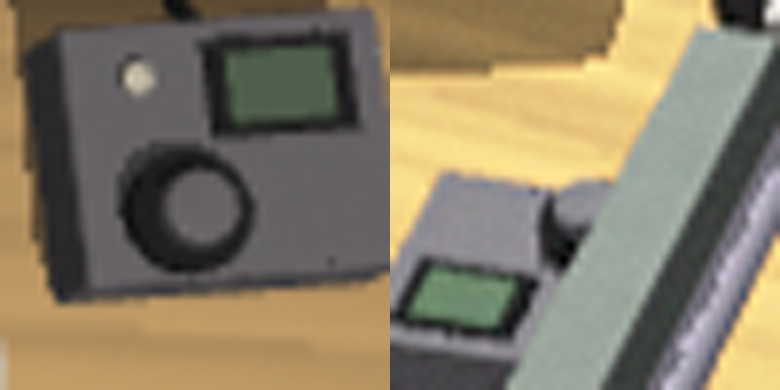

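The button's grey face is at left crop (203,205), about pixel (494,260), which gives (0.448,−0.380) with its top near 0.069. I go there high over the lamps.

Run:
```python
from h import *
k=cap("top"); print(ray(k,494,260.3,.069)); go([.448,-.380,.42],pegR(50,0)); P=k["P"]; m=(abs(P[...,0]-.62)<.25)&(abs(P[...,1]+.15)<.2); print("max z near lamps",np.nanpercentile(P[m][:,2],99.5))
```

```text
[ 0.44688912 -0.38083625  0.069     ]
 total [-200.5 -600.5  215.8] [ 18.4  -8.6 -28.6] rows 14 each [-14.3 -42.9  15.4] [ 1.31 -0.62 -2.04]
max z near lamps 0.26839964161164453
```

Request:
jog_arm(
  increments=[
    [0, 0, 45, 0, 0, 0, 0],
    [0, 0, 45, 0, 0, 0, 0],
    [0, 0, 45, 0, 0, 0, 0],
    [0, 0, 45, 0, 0, 0, 0],
    [0, 0, 36, 0, 0, 0, 0],
  ],
)

```text
clock: 61.65
tool_pos: [0.6493, 0.2209, 0.4229]
ee_rot: [0.112, 0.761, 0.626, -0.132]
ft_force: [-33.4, -16.2, 6.7]
opening: 0.003
finger_force: 0.0
```

Request:
jog_arm(
  increments=[
    [-14.3, -42.9, 0, 1.3, -0.6, -2, 0],
    [-14.3, -42.9, 0, 1.3, -0.6, -2, 0],
    [-14.3, -42.9, 0, 1.3, -0.6, -2, 0],
    [-14.3, -42.9, 0, 1.3, -0.6, -2, 0],
    [-14.3, -42.9, 0, 1.3, -0.6, -2, 0],
    [-14.3, -42.9, 0, 1.3, -0.6, -2, 0],
    [-14.3, -42.9, 0, 1.3, -0.6, -2, 0],
    [-14.3, -42.9, 0, 1.3, -0.6, -2, 0],
    [-14.3, -42.9, 0, 1.3, -0.6, -2, 0],
    [-14.3, -42.9, 0, 1.3, -0.6, -2, 0],
    [-14.3, -42.9, 0, 1.3, -0.6, -2, 0],
    [-14.3, -42.9, 0, 1.3, -0.6, -2, 0],
    [-14.3, -42.9, 0, 1.3, -0.6, -2, 0],
    [-14.3, -42.9, 0, 1.3, -0.6, -2, 0],
    [0, 0, 0, 0, 0, 0, 0],
    [0, 0, 0, 0, 0, 0, 0],
  ],
)

```text
clock: 63.25
tool_pos: [0.4458, -0.3802, 0.42]
ee_rot: [0.001, 0.905, 0.426, -0.002]
ft_force: [0.2, -0.6, -0.3]
opening: 0.003
finger_force: 0.0
```

Run:
```python
from h import *
st(); go([.4475,-.380,.10],pegR(50,0))
```

```text
t 63.2 p [ 0.4458 -0.3802  0.42  ] j [ 0.26  0.26  0.48  1.4  -0.11  1.52  0.04] F [ 0.2 -0.6 -0.3] op 0.003 ff 0.0
 total [ 1.7e+00  2.0e-01 -3.2e+02] [ 0.2 -0.2 -0.5] rows 7 each [  0.2   0.  -45.7] [ 0.02 -0.02 -0.07]
```

Request:
jog_arm(
  increments=[
    [1.5, 0, -45, 0, 0, 0, 0],
    [0, 0, -45, 0, 0, 0, 0],
    [0, 0, -45, 0, 0, 0, 0],
    [0, 0, -45, 0, 0, 0, 0],
    [0, 0, -45, 0, 0, 0, 0],
    [0, 0, -45, 0, 0, 0, 0],
    [0, 0, -40, 0, 0, 0, 0],
    [0, 0, -10, 0, 0, 0, 0],
    [0, 0, 0, 0, 0, 0, 0],
  ],
)

```text
clock: 64.15
tool_pos: [0.449, -0.3767, 0.0994]
ee_rot: [-0.0, 0.903, 0.429, -0.002]
ft_force: [0.1, 0.1, 0.5]
opening: 0.003
finger_force: 0.0
```

Run:
```python
from h import *
st(); k=pegs()
for a in(33,93,153,213,273,333): standing(k,a)
# bench things vs the start
d=np.load("scene0.npz")["P"]; q=k["P"]
for n,(x,y) in dict(tape=(.42,.095),).items():
    pass
go([.4475,-.380,.10],pegR(50,0))
```

```text
t 64.2 p [ 0.449  -0.3767  0.0994] j [ 0.32  0.5   0.4   1.84 -0.25  0.85  0.15] F [0.1 0.1 0.5] op 0.003 ff 0.0
top pegs [(np.float64(63.9), 148, 23), (np.float64(-116.5), 149, 11), (np.float64(123.5), 150, 24)] slot angle [np.float64(33.9), np.float64(33.5), np.float64(33.5)]
scene pegs [(np.float64(122.8), 146, 19), (np.float64(62.3), 147, 19), (np.float64(3.0), 150, 23)] slot angle [np.float64(32.8), np.float64(32.3), np.float64(33.0)]
slot 33 [ 0.717 -0.028] top of coupon n 110 711 -22 [22. 41.] z 0.1401
slot 93 none 0
slot 153 [ 0.544 -0.037] top of coupon n 99 550 -31 [46. 20.] z 0.1406
slot 213 [ 0.549 -0.136] top of coupon n 65 552 -138 [21. 59.] z 0.1404
slot 273 [ 0.638 -0.182] top of coupon n 86 638 -177 [65. 13.] z 0.1398
slot 333 [ 0.722 -0.127] top of coupon n 78 723 -128 [62. 21.] z 0.1399
 total [-2.8 -1.6 -2.1] [ 0.2  0.  -0.8] rows 1 each [-2.8 -1.6 -2.1] [ 0.23  0.   -0.8 ]
```

Everything is still standing. Now I press the button, in small steps with the force watched.

Request:
jog_arm(
  increments=[
    [-2, -2, -8, 0, 0, 0, 0],
    [0, 0, -8, 0, 0, 0, 0],
    [0, 0, -6, 0, 0, 0, 0],
    [0, 0, 0, 0, 0, 0, 0],
  ],
)

```text
clock: 64.65
tool_pos: [0.4468, -0.3795, 0.0776]
ee_rot: [0.0, 0.903, 0.429, -0.002]
ft_force: [0.8, 0.1, -0.1]
opening: -0.003
finger_force: 0.0
```

Request:
jog_arm(
  increments=[
    [0, 0, -4, 0, 0, 0, 0],
    [0, 0, 0, 0, 0, 0, 0],
  ],
)

```text
clock: 64.85
tool_pos: [0.447, -0.3798, 0.074]
ee_rot: [0.001, 0.903, 0.429, -0.002]
ft_force: [0.4, -0.5, 0.6]
opening: 0.002
finger_force: 0.0
```

Request:
jog_arm(
  increments=[
    [0, 0, -3, 0, 0, 0, 0],
    [0, 0, 0, 0, 0, 0, 0],
  ],
)

```text
clock: 65.05
tool_pos: [0.4471, -0.3798, 0.0711]
ee_rot: [0.001, 0.903, 0.429, -0.001]
ft_force: [-0.4, 0.7, 0.5]
opening: 0.001
finger_force: 0.0
```

Request:
jog_arm(
  increments=[
    [0, 0, -3, 0, 0, 0, 0],
    [0, 0, 0, 0, 0, 0, 0],
  ],
)

```text
clock: 65.25
tool_pos: [0.4471, -0.3797, 0.068]
ee_rot: [0.001, 0.903, 0.429, -0.002]
ft_force: [-0.1, 0.0, 0.1]
opening: 0.004
finger_force: 0.0
```

Request:
jog_arm(
  increments=[
    [0, 0, -2, 0, 0, 0, 0],
    [0, 0, 0, 0, 0, 0, 0],
  ],
)

```text
clock: 65.45
tool_pos: [0.4471, -0.3798, 0.0661]
ee_rot: [0.001, 0.903, 0.429, -0.001]
ft_force: [0.6, -0.2, -0.5]
opening: 0.004
finger_force: 0.0
```

Request:
jog_arm(
  increments=[
    [0, 0, -2, 0, 0, 0, 0],
    [0, 0, 0, 0, 0, 0, 0],
  ],
)

```text
clock: 65.65
tool_pos: [0.4471, -0.3798, 0.0641]
ee_rot: [0.001, 0.903, 0.429, -0.002]
ft_force: [-0.3, -0.5, -0.4]
opening: -0.001
finger_force: 0.0
```

Request:
jog_arm(
  increments=[
    [0, 0, -2, 0, 0, 0, 0],
    [0, 0, 0, 0, 0, 0, 0],
  ],
)

```text
clock: 65.85
tool_pos: [0.4471, -0.3798, 0.0621]
ee_rot: [0.001, 0.903, 0.429, -0.002]
ft_force: [1.1, -0.2, -0.2]
opening: 0.002
finger_force: 0.0
```

Request:
jog_arm(
  increments=[
    [0, 0, -2, 0, 0, 0, 0],
    [0, 0, 0, 0, 0, 0, 0],
  ],
)

```text
clock: 66.05
tool_pos: [0.4471, -0.3798, 0.0601]
ee_rot: [0.001, 0.903, 0.429, -0.002]
ft_force: [-0.6, 0.6, -0.5]
opening: -0.003
finger_force: 0.0
```

Request:
jog_arm(
  increments=[
    [0, 0, -2, 0, 0, 0, 0],
    [0, 0, 0, 0, 0, 0, 0],
  ],
)

```text
clock: 66.25
tool_pos: [0.4472, -0.38, 0.0584]
ee_rot: [0.001, 0.903, 0.429, -0.001]
ft_force: [-0.4, -0.4, 1.7]
opening: 0.0
finger_force: 1.1
```

Request:
jog_arm(
  increments=[
    [0, 0, -2, 0, 0, 0, 0],
    [0, 0, 0, 0, 0, 0, 0],
  ],
)

```text
clock: 66.45
tool_pos: [0.4473, -0.38, 0.0564]
ee_rot: [0.001, 0.903, 0.429, -0.001]
ft_force: [-0.7, 1.0, 3.0]
opening: 0.001
finger_force: 1.7
```

Request:
jog_arm(
  increments=[
    [0, 0, -2, 0, 0, 0, 0],
    [0, 0, 0, 0, 0, 0, 0],
  ],
)

```text
clock: 66.65
tool_pos: [0.4473, -0.38, 0.0544]
ee_rot: [0.001, 0.903, 0.429, -0.001]
ft_force: [0.2, 0.2, 5.6]
opening: -0.005
finger_force: 2.2
```

Request:
jog_arm(
  increments=[
    [0, 0, -1.5, 0, 0, 0, 0],
    [0, 0, 0, 0, 0, 0, 0],
    [0, 0, 0, 0, 0, 0, 0],
  ],
)

```text
clock: 66.95
tool_pos: [0.4473, -0.38, 0.0537]
ee_rot: [0.001, 0.903, 0.429, -0.001]
ft_force: [-2.8, 3.2, 11.3]
opening: 0.003
finger_force: 6.0
```

The force has passed the spring's 5 N to 11 N and the tool has stalled, so the button is fully down. I retreat and hand in.

Request:
jog_arm(
  increments=[
    [0, 0, 10, 0, 0, 0, 0],
    [0, 0, 30, 0, 0, 0, 0],
    [0, 0, 40, 0, 0, 0, 0],
    [0, 0, 40, 0, 0, 0, 0],
    [0, 0, 40, 0, 0, 0, 0],
    [0, 0, 0, 0, 0, 0, 0],
    [0, 0, 0, 0, 0, 0, 0],
    [0, 0, 0, 0, 0, 0, 0],
  ],
)

```text
clock: 67.75
tool_pos: [0.4467, -0.3792, 0.2117]
ee_rot: [-0.0, 0.903, 0.429, -0.002]
ft_force: [0.0, 0.5, -0.3]
opening: 0.003
finger_force: 0.0
```

Run:
```python
from h import *
st(); k=cap("scene")
for a in(33,93,153,213,273,333): standing(k,a)
print(r.close_job())
```

```text
t 67.8 p [ 0.4467 -0.3792  0.2117] j [ 0.28  0.37  0.45  1.73 -0.18  1.08  0.1 ] F [ 0.   0.5 -0.3] op 0.003 ff 0.0
slot 33 [ 0.717 -0.028] top of coupon n 112 711 -22 [24. 40.] z 0.1409
slot 93 none 0
slot 153 [ 0.544 -0.037] top of coupon n 97 549 -32 [49. 21.] z 0.1401
slot 213 [ 0.549 -0.136] top of coupon n 64 552 -138 [22. 59.] z 0.1406
slot 273 [ 0.638 -0.182] top of coupon n 85 639 -177 [61. 12.] z 0.1403
slot 333 [ 0.722 -0.127] top of coupon n 79 723 -128 [61. 21.] z 0.1406
the job is handed in; nothing more can be done
None
```

The job is handed in at about 68 s: all four loose coupons and the one already loaded stand in slots under the lamps, the empty slot is at the front, and the start button was pressed fully down; no verdict came back.

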